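# Packing two polished stage inserts with a cork separator

### The arm

A 6-joint arm with a two-finger parallel gripper is mounted at the origin on the work surface. World frame = base frame: x ahead of the robot, y to its left, z up, the work surface at z = 0. Lengths are in m, angles in rad, forces in N, time in s.
With the tool pointing down it reaches from about 0.225 to 0.725 m from the base axis. Payload 3.1 kg.
Tool frame: the origin (TCP) lies midway between the tips of the shut fingers; the grasp point (between the pads) lies 19 mm behind it (env.tcp_to_grasp is the x of the grasp point in the tool frame, in m); x points along the fingers, y is the direction in which the jaws open and shut, and the axes are right-handed (so a half turn about x gives the same grasp; the last joint's range is limited). The gripper opens to 85 mm and grips with 20 to 120 N. Pads are 22 mm wide; open, the fingers measure 114 mm over their backs; the gripper's body (76 mm by 85 mm) begins 54 mm behind the grasp point. The pads swing forward as they close: fully open they stand 13 mm farther back than shut.
Start: joints at [1.155, 0.048, 0.099, 1.622, 0, 1.443], TCP at [0.149, 0.503, 0.231] pointing down, gripper open.
Joint ranges: [-2.91, 2.91], [-0.99, 1.94], [-1.21, 1.42], [-2.12, 2.29], [-1.49, 1.47], [-3.14, 3.14]. Speed limits (rad/s): [2.79, 2.79, 3.14, 3.14, 3.14, 3.14].

### API

Orientations are given as a rotation vector (axis times angle).
In Python, from bench import status, cams, ticket, env gives the robot as it stands.
- The arm moves only by the shell command python3 -m handwheel 'ROWS' [FORCE]. ROWS is JSON, a list of rows, each a list of 7 numbers: the turn, a rotation vector about the tool's x, y, z in rad, then the shift along the tool's x, y, z in m, then the closure in counts, from 0 (fully open) to 255 (shut). In form: [[wx, wy, wz, x, y, z, jaw], ...]. A call has 1 to 12 rows; each row is the pose to reach, as a shift and turn from the pose measured when the call began, along the tool's axes at that moment; what a row does not reach only later rows make up. A row lasts 1/12 s, in which the tool goes at most 41.7 mm and 7.16 degrees, less where a joint would pass 70% of its speed; a pose out of reach is approached as far as the arm can. A call with a gripper value outside its range is refused whole. The fingers move at their own pace and stop on an object; FORCE is the grip in N (left out, the last holds). Time passes only in rows, so rows that repeat a pose let the fingers close. It gives the time, the measured TCP pose, the force and the opening at its end, in the units of the state.
- status.observe(): the state, without advancing time (a new reading comes with each control period).
- cams.read_camera(name): name is "scene" or "side" or "wrist"; returns (picture, depth): 480x640x3 uint8, red, green, blue; 480x640 float32, m along the optical axis (not along the pixel's ray), 0 where there is no reading.
- cams.get_calibration(name): a dict with "camera_matrix" (3x3 intrinsics, pixels), "distortion" ([k1, k2, p1, p2, k3] as OpenCV has them; the pictures are not rectified), "pose" (4x4, takes a point from camera to world coordinates). Camera axes: x right, y up, looking along -z (the intrinsics and any distortion apply to the point x, -y, -z); pixel columns grow to the right and rows downward; lengths in m; the calibration is good to about 2 mm. A picture is of the moment at which its call begins: read the wrist's pose just before it. get_calibration takes no time and is no camera call; for the wrist camera it gives the pose at the moment of the call.
- ticket.hand_in(): hands the job in, once; it reports no verdict.
Trained networks look in the newest picture that a camera, given by its name, has taken for a name from the list of things; names that differ only in an ending like _2 or _b are one class to them, and where a whole thing is asked for, a point or a joint stands for the part that bears it (a point fixed in the world has none). Each returns a list of dicts, best first, with "p" (0 to 1); they miss things now and then, are a little off and sometimes report something else, mostly with a low value. They report only what shows in the picture. A call takes as long as a camera call. They do not tell look-alikes from the thing itself.
- cams.spot_in(thing, camera): "pixel" ([column, row] in pixels, amid what is visible of it).
- cams.regions_of(thing, camera): "region" (480x640 bool, what is visible of it) and "pixel" ([column, row] in pixels, amid what is visible of it).
The state is a dict: "clock": time; "joints": joint angles; "joint_velocities": joint speeds; "joint_efforts": joint torques, N m; "tcp_pos": TCP position; "eef_rot": TCP orientation; "wrist_force": force on the tool from outside, world axes, zero at the start; "wrist_torque": the same for the moment, N m; "opening": finger opening in m.
Only numpy, scipy, OpenCV 4.12 (cv2) and the standard library are available. Lean on these libraries where they do the work, as an engineer would, in place of code of your own. Each camera call takes 0.05 s, during which the arm holds its last target. There are 200 camera calls.

### The job

Pack the second microscope stage insert: take the cork separator sheet from the sloping rack and lay it on the insert already in the storage tray, then lay the aluminium insert from the rack on top of the cork. Push each piece gently home against the end stop hidden under the tray's hood, so that it lies flat and square with its end against the stop, before you take the next. Do not let a piece fall, and leave the other things on the counter where they are.

Things in the scene. Friction and masses are not known exactly. Their poses are not given: they have to be found in the camera images.
- tray: Grey plastic storage tray, fixed, 175 x 100 mm, floor top at z = 10 mm. Origin on its underside; x lengthwise from the hooded end (-75 mm) to the front (+100 mm, away from the robot), z up. A first insert like the second lies in it, z = 10 to 20 mm, at y = 0, against the stop; separator then 20 to 26, second insert 26 to 36 mm. Sides cut away for the fingers from x = -28 to 72 mm.
- tray_hood (a point): Middle of the hood's lower front edge (tray x = -28, z = 58 mm); hood 7 mm thick, cheeks' inner faces at y = +-39 mm. Under it is the end stop (tray_stop): upright rigid plate 70 mm wide, z = 12 to 48 mm, locked on a spindle with a small black knob behind the end wall. Its face is set anew each time, between tray x = -62 and -36 mm, and is not reported: feel for it. Home: a piece's end against it.
- tray_front (a point): Midway between the tray's two front corner pieces, at their inner faces (tray x = 91 mm) and top (z = 39 mm). They begin at x = 72 mm, inner side faces at y = +-39 mm; front open for |y| under 17 mm. A 120 mm piece does not pass straight down between hood and corners: it is tipped in, one end low under the hood, the other high over the corners, then lowered. Axes as the tray's.
- rack: White steel sloping rack, fixed, 150 x 290 mm, up to 120 mm high. Origin: centre of its underside; x to its high side, away from the robot, z up. Slope 32 degrees (0.56 rad), low edge towards the robot. Two bays, centres at y = +-75 mm; which piece is in which varies. Pieces lie lengthwise up the slope on ribs 16 mm high, 40 mm wide over all, free beneath their side edges; a ledge at the low end stands 6 mm above the ribs.
- sheet_mid (a point): Centre (half-way through its thickness) of the separator: plain cork sheet, rigid, 120 x 62 x 6 mm (x, y, z), about 0.04 kg, at first in one bay of the rack. x lengthwise (up the slope at first), z out of its upper face.
- insert_mid (a point): Centre (half-way through its thickness) of the second insert: aluminium plate 120 x 66 x 10 mm (x, y, z) with a 76 x 26 mm window in its middle, so grip it across its 66 mm width; about 0.16 kg, at first in the other bay of the rack. x lengthwise (up the slope at first), z out of its upper face.
- objective_mid (a point): Centre of a steel microscope objective standing beside the tray, 28 mm across, 45 mm high; leave alone.
- eyepiece_mid (a point): Centre of a black eyepiece standing between rack and tray, 36 mm across, 50 mm high; leave alone.
- oil_mid (a point): Centre of an amber oil bottle between rack and tray, 34 mm across, 75 mm high; leave alone.
- slidebox_mid (a point): Centre of a grey and white slide box, 83 x 99 x 32 mm, beyond rack and tray; leave alone.
- dish_mid (a point): Centre of a shallow glass dish, 90 mm across, 16 mm high, beyond rack and tray; leave alone.
- tissue_mid (a point): Centre of a pad of lens paper, 100 x 70 x 18 mm, beyond rack and tray; leave alone.
- driver_grip (a point): Handle of a screwdriver, 150 mm long, lying between the robot and the eyepiece; leave alone.
There are look-alikes about, which are no part of the job. Of the things like the part that bears sheet_mid, leave any that is purple; of the rest the smaller one is meant.

How it is judged:
On the way, in this order (a step that is already met when the one before it is completed fails the run):
1. the separator's end is pushed against the end stop under the hood, with more than 1 N (contact force between sheet and tray_stop above 1 N), for 0.05 s.
2. the separator lies flat on the first insert, its end against the end stop, let go (x of tray_stop in the frame of sheet_mid between -0.0625 and -0.0585 m and y of sheet_mid in the frame of tray between -0.006 and 0.006 m and z of sheet_mid in the frame of tray between 0.02 and 0.026 m and angle between sheet_mid's own z axis and vertical below 0.05 rad and angle between the x axis of sheet_mid and the x axis of tray, either way round below 0.07 rad and contact force between sheet and the fingers below 0.05 N and linear speed of sheet below 0.02 m/s), for 0.2 s.
3. the second insert's end is pushed against the end stop, with more than 1 N (contact force between insert and tray_stop above 1 N), for 0.05 s.
At the end, for the whole second after the job is handed in: Separator and second insert lie one on the other on the first insert, flat (3 degrees) and square to the tray (4 degrees), each end within 2.5 mm of the end stop, within 6 mm of the tray's middle line, centres 23 and 31 mm (within 3 mm) over the counter, released and at rest (all of step 2 and x of tray_stop in the frame of insert_mid between -0.0625 and -0.0585 m and y of insert_mid in the frame of tray between -0.006 and 0.006 m and z of insert_mid in the frame of tray between 0.028 and 0.034 m and angle between insert_mid's own z axis and vertical below 0.05 rad and angle between the x axis of insert_mid and the x axis of tray, either way round below 0.07 rad and contact force between insert and the fingers below 0.05 N and linear speed of insert below 0.02 m/s); the robot touches nothing.
It fails at once if the separator or the second insert is forced against the end stop or the tray (over 20 N) (contact force between any of sheet, insert and tray above 20 N or contact force between any of sheet, insert and tray_stop above 20 N).
It fails at once if the separator or the second insert is let fall (faster than 0.3 m/s out of the fingers) ((contact force between sheet and the fingers below 0.02 N and linear speed of sheet above 0.3 m/s) or (contact force between insert and the fingers below 0.02 N and linear speed of insert above 0.3 m/s)).
It fails at once if one of the other things listed is pushed more than 15 mm (distance of any of objective_mid, eyepiece_mid, oil_mid, slidebox_mid, dish_mid, tissue_mid, driver_grip from where it was at the start of the episode above 0.015 m).
It also fails if it takes over 72 s, if anything falls off the work surface, if the arm or the gripper's body presses on something with over 40 N, if the wrist force passes 120 N, or if a joint passes its speed limit or range.

## Working session

There is one attempt and no reset: what is moved stays moved. The work goes in short steps, Python scripts to look and compute and a shell command to move; the robot and the scene stay as the last step left them, time stands still between calls to the robot, and variables do not carry over. Pictures are saved under pics/ and viewed, about 8 in all and at most 12, crops included, and the job is handed in when it is done.

```bash
ls; mkdir -p pics; cat > h.py <<'E'
import numpy as np, cv2
from scipy.spatial.transform import Rotation as R
from bench import status, cams, ticket, env
def shot(n,fn=None):
    cal=cams.get_calibration(n); im,d=cams.read_camera(n)
    if fn: cv2.imwrite('pics/'+fn,im[:,:,::-1])
    return im,d,cal
def ray(cal,px):
    u=cv2.undistortPoints(np.array(px,float).reshape(-1,1,2),np.array(cal['camera_matrix']),np.array(cal['distortion'])).reshape(-1,2)
    P=np.array(cal['pose']); d=np.c_[u[:,0],-u[:,1],-np.ones(len(u))]@P[:3,:3].T
    return P[:3,3],d
def pts(cal,d,px):
    px=np.array(px).reshape(-1,2); o,r=ray(cal,px); z=d[px[:,1].astype(int),px[:,0].astype(int)]
    return o+r*z[:,None]
def proj(cal,X):
    P=np.array(cal['pose']); c=(np.array(X).reshape(-1,3)-P[:3,3])@P[:3,:3]; c=c*[1,-1,-1]
    return cv2.projectPoints(c,np.zeros(3),np.zeros(3),np.array(cal['camera_matrix']),np.array(cal['distortion']))[0].reshape(-1,2)
E
python3 - <<'E'
from h import *
s=status.observe(); print({k:np.round(v,3) for k,v in s.items()}, env.tcp_to_grasp)
names="tray tray_hood tray_front rack sheet_mid insert_mid objective_mid eyepiece_mid oil_mid slidebox_mid dish_mid tissue_mid driver_grip".split()
ims=[]
for c in ['scene','side']:
    im,d,cal=shot(c,c+'0.png'); ims.append(im)
    print(c,np.round(cal['pose'],3).tolist())
    for n in names:
        for r in cams.spot_in(n,c)[:4]:
            px=np.round(r['pixel']).astype(int); print(n,px,round(r['p'],2),np.round(pts(cal,d,px),3)[0])
E
```

```text
pics
{'clock': np.float64(0.0), 'joints': array([1.155, 0.049, 0.098, 1.622, 0.   , 1.443]), 'joint_velocities': array([ 0.002, -0.001, -0.   ,  0.001, -0.001,  0.001]), 'joint_efforts': array([ 0.0000e+00, -3.3879e+01,  3.2001e+01,  2.1000e-02, -0.0000e+00,
        0.0000e+00]), 'tcp_pos': array([0.149, 0.503, 0.23 ]), 'eef_rot': array([ 0.224,  1.56 , -0.228]), 'wrist_force': array([ 0.005,  0.053, -0.123]), 'wrist_torque': array([0.002, 0.003, 0.001]), 'opening': np.float64(0.085)} -0.0187
scene [[-0.4, -0.581, 0.709, 1.297], [0.916, -0.237, 0.323, 0.323], [-0.019, 0.779, 0.627, 0.759], [0.0, 0.0, 0.0, 1.0]]
tray [216 247] 0.87 [ 0.583 -0.285  0.012]
tray_hood [222 245] 0.88 [ 0.565 -0.279  0.007]
tray_hood [442 296] 0.52 [0.596 0.278 0.071]
tray_front [218 247] 0.92 [ 0.575 -0.285  0.007]
tray_front [350 246] 0.62 [0.488 0.038 0.044]
rack [444 297] 0.7 [0.596 0.282 0.07 ]
sheet_mid [416 264] 0.85 [0.565 0.211 0.11 ]
sheet_mid [472 235] 0.84 [0.285 0.3   0.008]
sheet_mid [465 378] 0.61 [0.725 0.36  0.004]
insert_mid [484 274] 0.71 [0.54  0.347 0.108]
insert_mid [324 277] 0.54 [0.6
[... 848 characters left out ...]
d [294 180] 0.77 [0.53  0.183 0.084]
sheet_mid [192 195] 0.69 [0.279 0.3   0.009]
sheet_mid [292 190] 0.19 [0.522 0.172 0.063]
insert_mid [272 153] 0.57 [0.506 0.328 0.086]
objective_mid [428 387] 0.53 [ 0.608 -0.408  0.031]
eyepiece_mid [286 239] 0.63 [0.468 0.013 0.043]
eyepiece_mid [424 385] 0.2 [ 0.601 -0.406  0.036]
oil_mid [339 232] 0.6 [ 0.588 -0.002  0.05 ]
slidebox_mid [412 239] 0.97 [ 0.749 -0.051  0.032]
slidebox_mid [372 335] 0.54 [ 0.546 -0.307  0.065]
dish_mid [451 290] 0.98 [ 0.773 -0.198  0.004]
dish_mid [284 238] 0.69 [0.464 0.017 0.044]
dish_mid [375 197] 0.62 [0.739 0.149 0.017]
tissue_mid [374 196] 0.82 [0.739 0.154 0.017]
driver_grip [256 270] 0.92 [ 0.387 -0.048  0.024]
```

View pics/scene0.png

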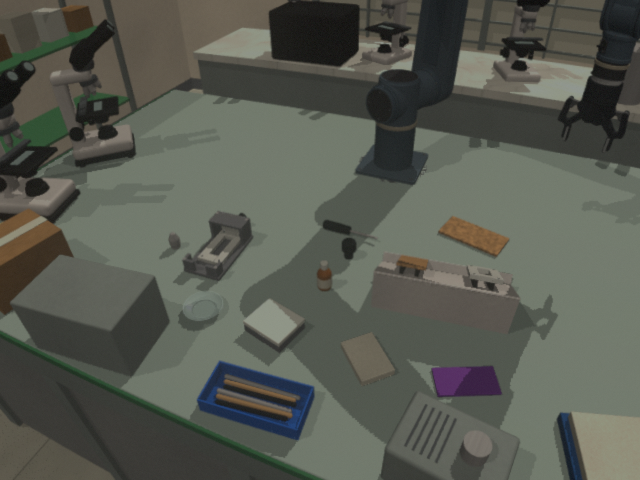

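View pics/side0.png

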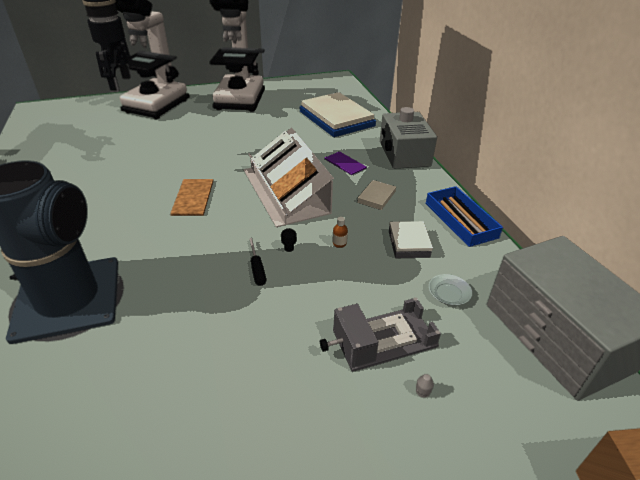

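Cork-like candidates, in side-view pixels:
- (192,195): cork lying on the counter, larger.
- (294,180): cork in the rack, smaller.
- (342,162): purple, on the counter.

The one in the rack fits, since it is not purple and is the smaller of the rest. I'll confirm it in an enlarged crop from the wrist camera.

```bash
cat >> h.py <<'E'
def Rt(yaw,tilt,s=1):
    x=np.array([np.sin(tilt)*np.cos(yaw),np.sin(tilt)*np.sin(yaw),-np.cos(tilt)])
    y=s*np.array([-np.sin(yaw),np.cos(yaw),0]); return np.c_[x,y,np.cross(x,y)]
def row(pos,Rw):
    s=status.observe(); R0=R.from_rotvec(s['eef_rot']); 
    w=(R0.inv()*R.from_matrix(Rw)).as_rotvec(); t=R0.inv().apply(np.array(pos)-s['tcp_pos'])
    print('row',np.round(w,4).tolist(),np.round(t,4).tolist(),'rows>=',int(max(np.linalg.norm(w)/.125,np.linalg.norm(t)/.0417))+1)
def st():
    s=status.observe(); m=R.from_rotvec(s['eef_rot']).as_matrix(); x,y=m[:,0],m[:,1]
    print('t',round(float(s['clock']),2),'tcp',np.round(s['tcp_pos'],4),'tool x',np.round(x,3),'y',np.round(y,3),'F',np.round(s['wrist_force'],2),'T',np.round(s['wrist_torque'],3),'op',round(float(s['opening']),4),'j',np.round(s['joints'],2))
E
python3 - <<'E'
from h import *
st(); s=status.observe(); m=R.from_rotvec(s['eef_rot']).as_matrix()
P=np.array(cams.get_calibration('wrist')['pose']); print('cam in tool',np.round(m.T@(P[:3,3]-s['tcp_pos']),3),np.round(m.T@P[:3,:3],2).tolist(), np.round(cams.get_calibration('wrist')['camera_matrix'],0).tolist())
# rough plane of pieces from both cams
for c in ['scene','side']:
    im,d,cal=shot(c)
    for n in ['sheet_mid','insert_mid','tray']:
        for r in cams.regions_of(n,c)[:3]:
            v,u=np.nonzero(r['region']&(d>0)); X=pts(cal,d,np.c_[u,v]); mu=np.median(X,0)
            w,V=np.linalg.eigh(np.cov((X-mu).T)); print(c,n,round(r['p'],2),np.round(r['pixel']),len(u),np.round(mu,3),'n',np.round(V[:,0],2),'long',np.round(V[:,2],2))
row([0.42,0.25,0.30],Rt(.15,.45,1)); row([0.42,0.25,0.30],Rt(.15,.45,-1))
E
```

```text
t 1.4 tcp [0.149  0.5034 0.2313] tool x [-0. -0. -1.] y [ 0.284  0.959 -0.   ] F [-0.47  0.52  0.04] T [ 0.038 -0.002 -0.04 ] op 0.0853 j [1.16 0.05 0.1  1.62 0.   1.44]
cam in tool [-0.142  0.    -0.071] [[0.0, 0.28, -0.96], [1.0, -0.0, 0.0], [0.0, -0.96, -0.28]] [[405.0, 0.0, 318.0], [0.0, 405.0, 239.0], [0.0, 0.0, 1.0]]
scene sheet_mid 0.91 [466. 381.] 1849 [0.731 0.362 0.005] n [ 0.01 -0.    1.  ] long [-0.41  0.91  0.  ]
scene sheet_mid 0.7 [413. 260.] 344 [0.543 0.198 0.094] n [-0.54 -0.14  0.83] long [-0.81 -0.2  -0.55]
scene sheet_mid 0.58 [476. 233.] 1390 [0.285 0.304 0.006] n [ 0.   -0.01  1.  ] long [-0.27 -0.96 -0.01]
scene insert_mid 0.89 [480. 276.] 446 [0.543 0.346 0.108] n [-0.52 -0.05  0.85] long [-0.85 -0.1  -0.52]
scene insert_mid 0.7 [415. 263.] 286 [0.547 0.202 0.098] n [-0.53 -0.08  0.85] long [-0.84 -0.12 -0.53]
scene tray 0.63 [217. 243.] 2028 [ 0.564 -0.265  0.018] n [-0.18 -0.05 -0.98] long [-0.98 -0.02  0.19]
side sheet_mid 0.97 [293. 179.] 773 [0.53  0.191 0.085] n [-0.53 -0.07  0.85] long [-0.84 -0.09 -0.53]
side sheet_mid 0.69 [192. 197.] 1210 [0.279 0.288 0.008] n [ 0.01 -0.01  1.  ] long [-0.25 -0.97 -0.01]
side sheet_mid 0.65 [344. 164.] 517 [0.728 0.354 0.006] n [-0.02 -0.01  1.  ] long [-0.42  0.91  0.  ]
side tray 0.66 [371. 334.] 3730 [ 0.545 -0.296  0.031] n [-0.25  0.22 -0.94] long [-0.97 -0.09  0.24]
row [-0.4303, -0.4427, 0.0985] [-0.0687, -0.1661, 0.3317] rows>= 10
row [2.6433, 0.1346, 0.605] [-0.0687, -0.1661, 0.3317] rows>= 22
```

```bash
python3 -c "
from h import *
row([0.39,0.25,0.26],Rt(.1,.45))"
```

```text
row [-0.3812, -0.4443, 0.0872] [-0.0287, -0.1746, 0.303] rows>= 9
```

```bash
R='[-0.381,-0.444,0.087,-0.029,-0.175,0.303,0]'; python3 -m handwheel "[[-0.381,-0.444,0.087,-0.029,-0.175,0.303,0],[-0.381,-0.444,0.087,-0.029,-0.175,0.303,0],[-0.381,-0.444,0.087,-0.029,-0.175,0.303,0],[-0.381,-0.444,0.087,-0.029,-0.175,0.303,0],[-0.381,-0.444,0.087,-0.029,-0.175,0.303,0],[-0.381,-0.444,0.087,-0.029,-0.175,0.303,0],[-0.381,-0.444,0.087,-0.029,-0.175,0.303,0],[-0.381,-0.444,0.087,-0.029,-0.175,0.303,0],[-0.381,-0.444,0.087,-0.029,-0.175,0.303,0],[-0.381,-0.444,0.087,-0.029,-0.175,0.303,0],[-0.381,-0.444,0.087,-0.029,-0.175,0.303,0],[-0.381,-0.444,0.087,-0.029,-0.175,0.303,0]]" 40
python3 - <<'E'
from h import *
st()
im,d,cal=shot('wrist','w1.png')
for n in ['sheet_mid','insert_mid']:
    for r in cams.regions_of(n,'wrist')[:3]:
        m=r['region'].astype(np.uint8)
        m=cv2.erode(m,np.ones((3,3)))
        v,u=np.nonzero((m>0)&(d>0)); X=pts(cal,d,np.c_[u,v]); mu=np.median(X,0)
        w,V=np.linalg.eigh(np.cov((X-mu).T)); nn=V[:,0]*np.sign(V[2,0])
        k=abs((X-mu)@nn)<.006; X=X[k]; mu=X.mean(0); w,V=np.linalg.eigh(np.cov((X-mu).T)); nn=V[:,0]*np.sign(V[2,0])
        # in-plane frame
        e2=np.cross(nn,[1,0,0]); e2/=np.linalg.norm(e2); e1=np.cross(e2,nn); q=(X-mu)@np.c_[e1,e2]
        (c,sz,a)=cv2.minAreaRect(q.astype(np.float32)*1000); C=mu+e1*c[0]/1e3+e2*c[1]/1e3
        box=cv2.boxPoints((c,sz,a))/1e3
        long=box[1]-box[0] if np.linalg.norm(box[1]-box[0])>np.linalg.norm(box[2]-box[1]) else box[2]-box[1]
        L=e1*long[0]+e2*long[1]; L/=np.linalg.norm(L); L*=np.sign(L[0])
        print(n,round(r['p'],2),np.round(r['pixel']),len(u),'C',np.round(C,4),'sz',np.round(sz,1),'n',np.round(nn,3),'L',np.round(L,3),'yaw',np.arctan2(L[1],L[0]),'slope',np.arcsin(L[2]))
E
```

```text
clock: 2.8
tcp_pos: [0.3894, 0.2499, 0.2601]
eef_rot: [-0.056, 1.121, 0.09]
wrist_force: [0.7, 0.9, 0.6]
opening: 0.0853
t 2.8 tcp [0.3894 0.2499 0.2601] tool x [ 0.432  0.044 -0.901] y [-0.1    0.995  0.   ] F [0.67 0.95 0.59] T [0.005 0.424 0.035] op 0.0853 j [ 0.56 -0.55 -0.41  1.3  -0.19  0.42]
sheet_mid 0.86 [361. 328.] 853 C [0.7344 0.3642 0.0053] sz [ 44.2 115.2] n [ 0.003 -0.     1.   ] L [ 0.408 -0.913 -0.001] yaw -1.1507387083214238 slope -0.0012819131357176292
sheet_mid 0.7 [246. 243.] 8264 C [0.527  0.1964 0.0843] sz [119.9  62.2] n [-0.528 -0.059  0.847] L [0.842 0.092 0.531] yaw 0.1083819093572433 slope 0.5600976115953568
sheet_mid 0.62 [458.  10.] 1179 C [0.3303 0.345  0.0072] sz [20.6 60.5] n [-0.005  0.001  1.   ] L [ 0.117 -0.993  0.002] yaw -1.4534884043876337 slope 0.0015407313532526086
insert_mid 0.58 [421. 250.] 6492 C [0.5074 0.345  0.0873] sz [118.5  64.9] n [-0.528 -0.058  0.847] L [0.842 0.094 0.531] yaw 0.11122570446080926 slope 0.5597518736040605
```

View pics/w1.png

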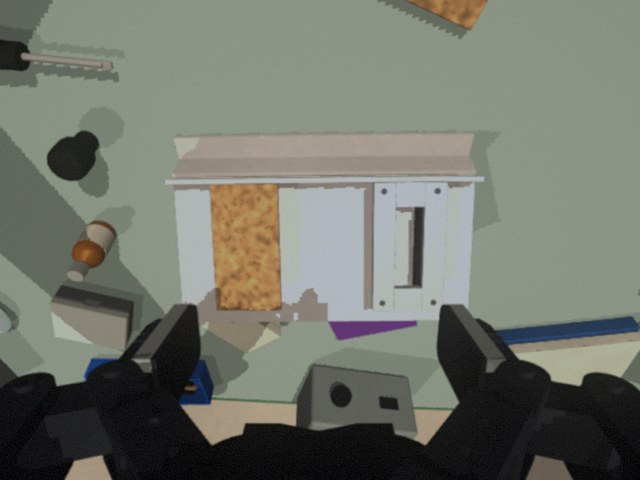

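The rack cork is at wrist (246,243) and measures 120 x 62 mm. The counter cork runs off the picture at (458,10) and the purple one is at (361,328). The insert is at (421,250).

```bash
python3 - <<'E'
from h import *
im=cv2.imread('pics/side0.png')[130:230,160:380]; cv2.imwrite('pics/crop1.png',cv2.resize(im,None,fx=3.5,fy=3.5,interpolation=cv2.INTER_CUBIC))
Rw=Rt(.11,.56); L=np.array([.842,.093,.531]); n=-Rw[:,0]
C=np.array([.5270,.1964,.0843]); P=C+.018*L+.003*n; T=P-.027*n; print('grasp TCP',T, 'pre',T+.08*n)
row(T+.08*n,Rw)
E
```

```text
grasp TCP [0.55482742 0.19947351 0.07352388] pre [0.51258936 0.19480849 0.14130429]
row [-0.0066, -0.1111, 0.0039] [0.1578, -0.0682, 0.054] rows>= 5
```

View pics/crop1.png

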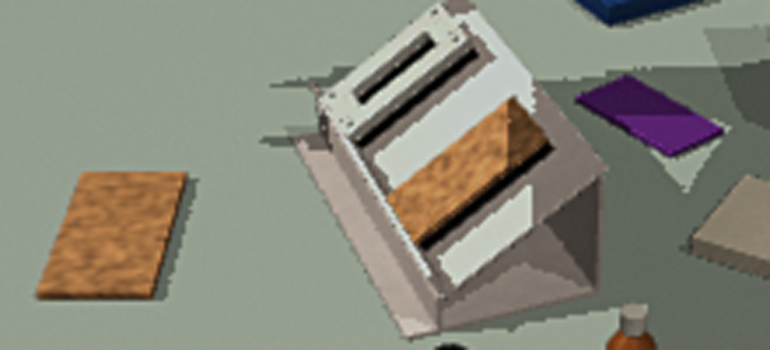

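The crop confirms it: the rack cork at (470,175) is narrower than the counter cork at (110,235), and the purple one is excluded.

```bash
python3 -m handwheel "[[-0.007,-0.111,0.004,0.158,-0.068,0.054,0],[-0.007,-0.111,0.004,0.158,-0.068,0.054,0],[-0.007,-0.111,0.004,0.158,-0.068,0.054,0],[-0.007,-0.111,0.004,0.158,-0.068,0.054,0],[-0.007,-0.111,0.004,0.158,-0.068,0.054,0],[-0.007,-0.111,0.004,0.158,-0.068,0.054,0],[-0.007,-0.111,0.004,0.158,-0.068,0.054,0],[-0.007,-0.111,0.004,0.158,-0.068,0.054,0]]"
cat >> h.py <<'E'
def piece(r,cal,d,verbose=1):
    m=cv2.erode(r['region'].astype(np.uint8),np.ones((3,3)))
    v,u=np.nonzero((m>0)&(d>0)); X=pts(cal,d,np.c_[u,v]); mu=np.median(X,0)
    for _ in range(2):
        w,V=np.linalg.eigh(np.cov((X-mu).T)); nn=V[:,0]*np.sign(V[2,0]); X=X[abs((X-mu)@nn)<.006]; mu=X.mean(0)
    e2=np.cross(nn,[1,0,0]); e2/=np.linalg.norm(e2); e1=np.cross(e2,nn); q=(X-mu)@np.c_[e1,e2]
    (c,sz,a)=cv2.minAreaRect(q.astype(np.float32)*1000); C=mu+e1*c[0]/1e3+e2*c[1]/1e3
    b=cv2.boxPoints((c,sz,a)); l=b[1]-b[0] if np.linalg.norm(b[1]-b[0])>np.linalg.norm(b[2]-b[1]) else b[2]-b[1]
    L=e1*l[0]+e2*l[1]; L/=np.linalg.norm(L); L*=np.sign(L[0])
    print(round(r['p'],2),np.round(r['pixel']),len(u),'C',np.round(C,4),'sz',np.round(sz,1),'n',np.round(nn,3),'yaw',round(np.arctan2(L[1],L[0]),3),'slope',round(np.arcsin(L[2]),3))
    return C,nn,L
E
python3 - <<'E'
from h import *
st(); im,d,cal=shot('wrist','w2.png')
for r in cams.regions_of('sheet_mid','wrist')[:3]: piece(r,cal,d)
row([0.5548,.1995,.0735],Rt(.11,.56))
E
```

```text
clock: 3.62
tcp_pos: [0.5125, 0.1964, 0.1423]
eef_rot: [-0.056, 1.009, 0.103]
wrist_force: [0.3, 0.2, -0.3]
opening: 0.0854
t 3.62 tcp [0.5125 0.1964 0.1423] tool x [ 0.529  0.06  -0.847] y [-0.112  0.994  0.   ] F [ 0.3   0.2  -0.28] T [-0.099  0.491  0.003] op 0.0854 j [ 0.3  -0.47 -0.65  0.85 -0.1   0.16]
0.72 [316. 215.] 26785 C [0.527  0.196  0.0843] sz [118.6  61.6] n [-0.528 -0.059  0.847] yaw 0.11 slope 0.56
row [0.0019, 0.003, -0.0019] [0.0816, -0.0018, -0.002] rows>= 2
```

```bash
python3 -m handwheel "[[0,0,0,0.03,-0.002,-0.002,0],[0,0,0,0.055,-0.002,-0.002,0],[0,0,0,0.068,-0.002,-0.002,0],[0,0,0,0.075,-0.002,-0.002,0],[0,0,0,0.079,-0.002,-0.002,0],[0,0,0,0.0815,-0.002,-0.002,0],[0,0,0,0.0815,-0.002,-0.002,0],[0,0,0,0.0815,-0.002,-0.002,0]]"; python3 -c "from h import *;st()"
```

```text
clock: 4.38
tcp_pos: [0.5553, 0.1997, 0.0751]
eef_rot: [-0.056, 1.005, 0.104]
wrist_force: [0.1, 0.5, 0.1]
opening: 0.0853
t 4.38 tcp [0.5553 0.1997 0.0751] tool x [ 0.532  0.061 -0.845] y [-0.113  0.994  0.001] F [0.1  0.54 0.07] T [-0.081  0.483 -0.007] op 0.0853 j [ 0.28 -0.31 -0.67  0.65 -0.09  0.14]
```

```bash
python3 -m handwheel "[[0,0,0,0,0,0,40],[0,0,0,0,0,0,70],[0,0,0,0,0,0,110],[0,0,0,0,0,0,110],[0,0,0,0,0,0,110],[0,0,0,0,0,0,110]]" 30; python3 -c "
from h import *
st();im,d,cal=shot('wrist','w3.png')"
```

```text
clock: 4.88
tcp_pos: [0.5559, 0.2, 0.0768]
eef_rot: [-0.056, 1.003, 0.104]
wrist_force: [-4.9, -0.3, 5.5]
opening: 0.0611
t 4.88 tcp [0.5559 0.2    0.0768] tool x [ 0.534  0.062 -0.843] y [-0.113  0.994  0.001] F [-4.94 -0.29  5.52] T [-0.169  0.757  0.034] op 0.0611 j [ 0.28 -0.31 -0.67  0.65 -0.09  0.14]
```

View pics/w3.png

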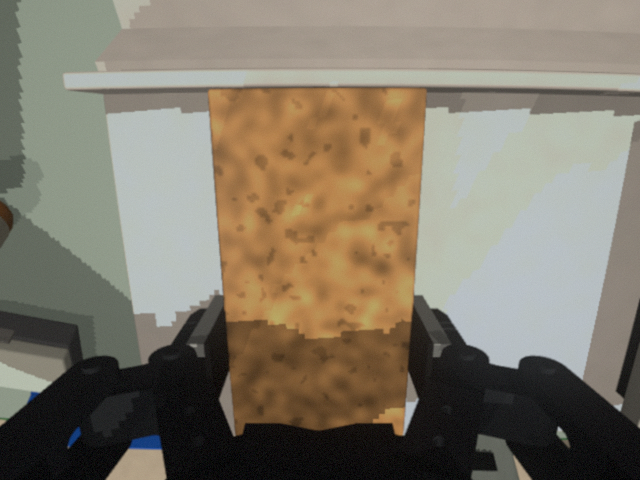

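Both pads are on the cork's edges at (210,340) and (430,340), with the opening at 61 mm. Lifting along the normal now.

```bash
python3 -m handwheel "[[0,0,0,-0.003,0,0,110],[0,0,0,-0.012,0,0,110],[0,0,0,-0.03,0,0,110],[0,0,0,-0.055,0,0,110],[0,0,0,-0.085,0,0,110],[0,0,0,-0.11,0,0,110],[0,0,0,-0.11,0,0,110],[0,0,0,-0.11,0,0,110]]"; python3 - <<'E'
from h import *
st(); im,d,cal=shot('wrist','w4.png'); s=status.observe(); m=R.from_rotvec(s['eef_rot']).as_matrix()
for r in cams.regions_of('sheet_mid','wrist')[:2]:
    C,n,L=piece(r,cal,d); print('in tool',np.round(m.T@(C-s['tcp_pos']),4),np.round(m.T@n,3),np.round(m.T@L,3))
# tray from fixed cameras now: big point clouds
for c in ['scene','side']:
    im,d,cal=shot(c)
    for nme in ['tray','objective_mid','tray_hood','tray_front','oil_mid','eyepiece_mid']:
        for r in cams.spot_in(nme,c)[:1]: px=np.round(r['pixel']).astype(int); print(c,nme,px,round(r['p'],2),np.round(pts(cal,d,px),3)[0])
row([.47,-.25,.30],Rt(-.1,.45))
E
```

```text
clock: 5.6
tcp_pos: [0.4979, 0.1936, 0.1725]
eef_rot: [-0.055, 0.998, 0.105]
wrist_force: [0.2, 0.1, -0.9]
opening: 0.0611
t 5.6 tcp [0.4979 0.1936 0.1725] tool x [ 0.538  0.063 -0.841] y [-0.113  0.994  0.002] F [ 0.16  0.14 -0.85] T [-0.035  0.623 -0.037] op 0.0611 j [ 0.31 -0.54 -0.63  0.92 -0.1   0.16]
0.8 [320. 244.] 64918 C [0.4682 0.1904 0.1793] sz [118.5  62.3] n [-0.532 -0.06   0.844] yaw 0.116 slope 0.565
in tool [-0.0235  0.0005 -0.0195] [-1.     0.002  0.003] [0.003 0.003 1.   ]
scene tray [217 248] 0.9 [ 0.579 -0.286  0.006]
scene objective_mid [173 241] 0.42 [ 0.619 -0.388  0.027]
scene tray_hood [220 248] 0.97 [ 0.578 -0.277  0.008]
scene tray_front [221 246] 0.64 [ 0.57  -0.279  0.007]
scene oil_mid [323 279] 0.61 [0.611 0.02  0.038]
scene eyepiece_mid [349 245] 0.71 [0.491 0.037 0.05 ]
side tray [372 335] 0.59 [ 0.546 -0.307  0.065]
side objective_mid [425 386] 0.52 [ 0.603 -0.406  0.033]
side tray_hood [373 338] 0.61 [ 0.545 -0.314  0.065]
side tray_front [372 335] 0.91 [ 0.546 -0.307  0.065]
side oil_mid [342 234] 0.55 [ 0.596 -0.     0.04 ]
side eyepiece_mid [286 240] 0.67 [0.468 0.013 0.04 ]
row [0.1857, 0.1167, -0.1051] [-0.1519, -0.4371, 0.0053] rows>= 12
```

```bash
python3 -c "
from h import *
row([.44,-.13,.27],Rt(0,.45))"
```

```text
row [0.0983, 0.1171, -0.0563] [-0.1352, -0.3145, -0.0246] rows>= 9
```

```bash
python3 -m handwheel "[[0.098,0.117,-0.056,-0.135,-0.314,-0.025,110],[0.098,0.117,-0.056,-0.135,-0.314,-0.025,110],[0.098,0.117,-0.056,-0.135,-0.314,-0.025,110],[0.098,0.117,-0.056,-0.135,-0.314,-0.025,110],[0.098,0.117,-0.056,-0.135,-0.314,-0.025,110],[0.098,0.117,-0.056,-0.135,-0.314,-0.025,110],[0.098,0.117,-0.056,-0.135,-0.314,-0.025,110],[0.098,0.117,-0.056,-0.135,-0.314,-0.025,110],[0.098,0.117,-0.056,-0.135,-0.314,-0.025,110],[0.098,0.117,-0.056,-0.135,-0.314,-0.025,110],[0.098,0.117,-0.056,-0.135,-0.314,-0.025,110],[0.098,0.117,-0.056,-0.135,-0.314,-0.025,110]]"; python3 - <<'E'
from h import *
st(); im,d,cal=shot('wrist','w5.png'); np.save('w5d.npy',d); import pickle; pickle.dump(cal,open('w5c.pkl','wb'))
for n in ['tray','tray_hood','tray_front','insert_mid','objective_mid']:
    for r in cams.spot_in(n,'wrist')[:2]: px=np.round(r['pixel']).astype(int); print(n,px,round(r['p'],2),np.round(pts(cal,d,px),3)[0])
im,d,cal=shot('side','side5.png'); np.save('s5d.npy',d); pickle.dump(cal,open('s5c.pkl','wb'))
E
```

```text
clock: 7.4
tcp_pos: [0.4397, -0.1286, 0.2692]
eef_rot: [0.0, 1.121, 0.002]
wrist_force: [0.4, 0.5, -1.5]
opening: 0.0611
t 7.4 tcp [ 0.4397 -0.1286  0.2692] tool x [ 0.435  0.002 -0.901] y [-0.001  1.     0.001] F [ 0.39  0.48 -1.5 ] T [-0.034  0.456  0.02 ] op 0.0611 j [-0.61 -0.58 -0.4   1.37  0.25 -0.56]
tray [168 180] 0.98 [ 0.515 -0.262  0.064]
tray_hood [166 182] 0.55 [ 0.517 -0.264  0.064]
tray_front [167 184] 0.67 [ 0.519 -0.264  0.064]
objective_mid [ 84 228] 0.96 [ 0.599 -0.387  0.031]
objective_mid [492 123] 0.23 [0.467 0.019 0.049]
```

View pics/w5.png

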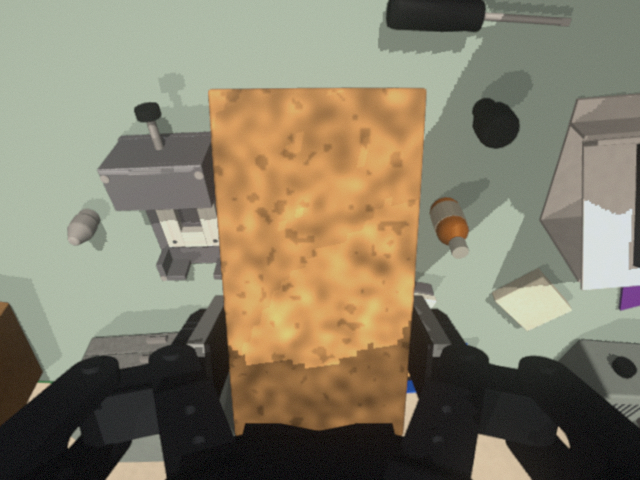

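The cork hides the tray's right half (col > 215). I'll shift 8 cm left to see all of it.

```bash
python3 -m handwheel "[[0,0,0,0,0.04,0,110],[0,0,0,0,0.08,0,110],[0,0,0,0,0.08,0,110],[0,0,0,0,0.08,0,110]]"; cat > trayfit.py <<'E'
from h import *
def clouds(c):
    im,d,cal=shot(c,'t_%s.png'%c); v,u=np.nonzero((d>0)&(d<1.6)); X=pts(cal,d,np.c_[u,v])
    return X,np.c_[u,v]
def fit(X,lab):
    k=(X[:,0]>.42)&(X[:,0]<.72)&(X[:,1]>-.40)&(X[:,1]<-.18); X=X[k]
    for lo,hi,nm in [(.0615,.068,'hoodtop'),(.036,.0425,'corners'),(.0175,.0225,'insert')]:
        Q=X[(X[:,2]>lo)&(X[:,2]<hi)]
        if len(Q)<20: print(lab,nm,len(Q)); continue
        (c,sz,a)=cv2.minAreaRect(Q[:,:2].astype(np.float32)*1000)
        print(lab,nm,len(Q),'c',np.round(c,1),'sz',np.round(sz,1),'a',round(a,2),'med z',np.median(Q[:,2]).round(4),'x',np.percentile(Q[:,0],[1,99]).round(3),'y',np.percentile(Q[:,1],[1,99]).round(3))
E
python3 - <<'E'
from trayfit import *
st()
for c in ['wrist','side','scene']:
    X,_=clouds(c); np.save('cl_%s.npy'%c,X); fit(X,c)
E
```

```text
clock: 8.08
tcp_pos: [0.4398, -0.0454, 0.2698]
eef_rot: [-0.006, 1.12, 0.008]
wrist_force: [0.8, -0.2, 0.1]
opening: 0.0608
t 8.08 tcp [ 0.4398 -0.0454  0.2698] tool x [ 0.436  0.004 -0.9  ] y [-0.01  1.   -0.  ] F [ 0.8  -0.18  0.06] T [-0.06   0.446 -0.015] op 0.0608 j [-0.37 -0.66 -0.45  1.36  0.16 -0.35]
wrist hoodtop 4347 c [ 523.9 -275.9] sz [48.4 95.6] a 2.19 med z 0.0643 x [0.5   0.547] y [-0.322 -0.229]
wrist corners 1256 c [ 583.5 -270.6] sz [182.  197.8] a 52.58 med z 0.0386 x [0.46  0.675] y [-0.394 -0.224]
wrist insert 2326 c [ 586.2 -271.9] sz [185.5 189.9] a 50.03 med z 0.0193 x [0.499 0.669] y [-0.391 -0.224]
side hoodtop 1121 c [ 525.6 -276.6] sz [48.2 96.9] a 2.21 med z 0.0646 x [0.502 0.549] y [-0.324 -0.23 ]
side corners 369 c [ 586.9 -275.3] sz [184.5 190. ] a 48.25 med z 0.0388 x [0.462 0.676] y [-0.398 -0.226]
side insert 920 c [ 586.9 -278.5] sz [181.9 182.1] a 44.32 med z 0.0196 x [0.502 0.671] y [-0.324 -0.232]
scene hoodtop 333 c [ 525.8 -273.5] sz [49.  96.4] a 2.86 med z 0.0628 x [0.502 0.551] y [-0.319 -0.227]
scene corners 167 c [ 591.5 -273.3] sz [177.9 198. ] a 50.03 med z 0.0385 x [0.465 0.676] y [-0.398 -0.222]
scene insert 461 c [ 590.  -311.6] sz [176.5 176.2] a 1.72 med z 0.0189 x [0.509 0.676] y [-0.393 -0.223]
```

View pics/t_wrist.png

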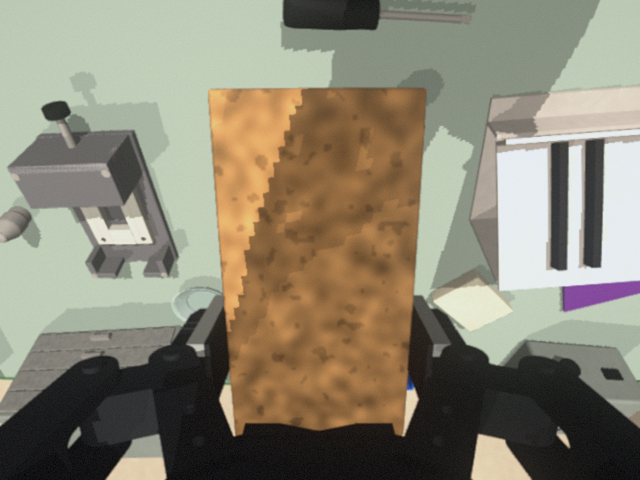

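```bash
python3 - <<'E'
import numpy as np,cv2
O=np.array([.5760,-.2738])
for yaw in [.038]:
  for c in ['wrist','side','scene']:
    X=np.load('cl_%s.npy'%c); q=X[:,:2]-O; a=np.c_[q@[np.cos(yaw),np.sin(yaw)],q@[-np.sin(yaw),np.cos(yaw)]]*1e3; z=X[:,2]*1e3
    k=(abs(a[:,1])<60)&(abs(a[:,0])<115)
    h=k&(z>62)&(z<68); P=lambda v:np.round(np.percentile(v,[1,99]),1)
    print(c,'hood x',P(a[h,0]),'y',P(a[h,1]))
    f=h&(a[:,0]>-34); b=a[f]; 
    # front edge per y slice
    e=[(y,a[h&(abs(a[:,1]-y)<4),0].max()) for y in range(-40,41,10) if (h&(abs(a[:,1]-y)<4)).any()]; print(' edge',np.polyfit(*np.array(e).T,1).round(3))
    cn=k&(z>36)&(z<42)&(a[:,0]>60); print(' corners x',P(a[cn,0]),'y',P(a[cn,1]),cn.sum(), 'inner |y|',P(abs(a[cn,1])))
    i=k&(z>17.5)&(z<23)&(a[:,0]>-25)&(a[:,0]<88)&(abs(a[:,1])<38); print(' ins x',P(a[i,0]),'y',P(a[i,1]),'z',np.median(z[i]).round(1),i.sum())
    fr=[(y,a[i&(abs(a[:,1]-y)<2.5),0].max().round(1)) for y in range(-15,16,5) if (i&(abs(a[:,1]-y)<2.5)).any()]; print(' front',fr)
    for s in (1,-1):
      ee=[(x,(s*a[i&(abs(a[:,0]-x)<2.5),1]).max()) for x in range(-15,60,5) if (i&(abs(a[:,0]-x)<2.5)).any()]; print(' side',s,np.polyfit(*np.array(ee).T,1).round(3), np.round([t[1] for t in ee],0))
E
```

```text
wrist hood x [-75.5 -29. ] y [-45.8  46.6]
 edge [-2.0000e-03 -2.8494e+01]
 corners x [71.4 99. ] y [-46.3  47. ] 441 inner |y| [17.6 47. ]
 ins x [-6.7 59.9] y [-31.7  33.9] z 19.2 1744
 front [(-15, np.float64(59.4)), (-10, np.float64(59.7)), (-5, np.float64(60.2)), (0, np.float64(59.8)), (5, np.float64(60.5)), (10, np.float64(60.5)), (15, np.float64(60.2))]
 side 1 [-2.9000e-02  3.4327e+01] [34. 34. 34. 35. 34. 34. 34. 34. 33. 33. 33. 33. 33. 33.]
 side -1 [0.834 1.374] [-30. -24. -20.  33.  33.  32.  32.  32.  32.  32.  32.  32.  33.  33.]
side hood x [-73.8 -27.6] y [-47.9  45.1]
 edge [ 7.000e-03 -2.746e+01]
 corners x [73.  99.8] y [-48.3  45.4] 185 inner |y| [17.  48.3]
 ins x [-13.2  62. ] y [-33.8  32.7] z 19.6 781
 front [(-15, np.float64(61.1)), (-10, np.float64(61.7)), (-5, np.float64(60.7)), (0, np.float64(62.1)), (5, np.float64(63.1)), (10, np.float64(61.7)), (15, np.float64(61.5))]
 side 1 [ 0.329 21.273] [-27.  22.  33.  33.  33.  33.  33.  33.  33.  33.  31.  31.  33.  31.
  32.]
 side -1 [7.0000e-03 3.3376e+01] [33. 32. 34. 34. 33. 33. 34. 34. 34. 34. 33. 34. 33. 35. 33.]
scene hood x [-72.4 -26. ] y [-43.3  48.7]
 edge [-1.9000e-02 -2.6346e+01]
 corners x [73.8 99.5] y [-44.8  49. ] 90 inner |y| [17.7 49. ]
 ins x [-22.1  62.5] y [-31.   35.8] z 18.8 256
 front [(-15, np.float64(56.8)), (-10, np.float64(62.7)), (-5, np.float64(57.2)), (0, np.float64(58.2)), (5, np.float64(63.7)), (10, np.float64(61.8)), (15, np.float64(61.1))]
 side 1 [ 0.046 31.378] [24. 28. 34. 35. 35. 33. 37. 31. 37. 25. 34. 30. 35. 35. 33.]
 side -1 [ 0.078 26.172] [28. 20. 29. 20. 29. 30. 29. 30. 26. 29. 22. 30. 31. 29. 33.]
```

```bash
cat > plan.py <<'E'
from h import *
O=np.array([.576,-.2738,0]); YAW=.038
def W(p): c,s=np.cos(YAW),np.sin(YAW); return O+np.array([c*p[0]-s*p[1],s*p[0]+c*p[1],p[2]])
def tcp(nose,tilt,m,h,dy=0):   # nose: tray (x,z) of low bottom edge; m piece mid in tool; h half thickness; L=tool z
    u=np.array([np.cos(tilt),0,np.sin(tilt)]); n=np.array([-np.sin(tilt),0,np.cos(tilt)])
    mid=np.array([nose[0],dy,nose[1]])+.06*u+h*n
    Rw=Rt(YAW,tilt); return W(mid)-Rw@np.array(m),Rw
def seq(wps,m,h):
    s=status.observe(); R0=R.from_rotvec(s['eef_rot'])
    for nose,tilt in wps:
        T,Rw=tcp(nose,tilt,m,h); w=(R0.inv()*R.from_matrix(Rw)).as_rotvec(); t=R0.inv().apply(T-s['tcp_pos'])
        print(nose,tilt,'->',np.round(T,4),np.round(w,3).tolist()+np.round(t,4).tolist())
def where(m,h):
    s=status.observe(); A=R.from_rotvec(s['eef_rot']).as_matrix(); mid=s['tcp_pos']+A@np.array(m); L=A[:,2]; n=-A[:,0]
    c,q=np.cos(YAW),np.sin(YAW); tr=lambda v:np.array([c*v[0]+q*v[1],-q*v[0]+c*v[1],v[2]])
    M=tr(mid-O); print('mid in tray',np.round(M*1e3,1),'nose bottom',np.round((M-.06*tr(L)-h*tr(n))*1e3,1),'tilt',round(np.arcsin(L[2]),3),'yaw',round(np.arctan2(L[1],L[0])-YAW,3)); st()
MS=[-.0205,.0005,-.0195]; HS=.003
E
python3 -c "
from plan import *
seq([((-.020,.10),.28),((-.022,.030),.28)],MS,HS)"
```

```text
(-0.02, 0.1) 0.28 -> [ 0.6372 -0.272   0.1052] [-0.034, 0.17, 0.013, 0.2336, -0.2234, 0.1061]
(-0.022, 0.03) 0.28 -> [ 0.6352 -0.272   0.0352] [-0.034, 0.17, 0.013, 0.2957, -0.2234, 0.0738]
```

```bash
python3 -m handwheel "[[-0.034,0.17,0.013,0.234,-0.223,0.106,110],[-0.034,0.17,0.013,0.234,-0.223,0.106,110],[-0.034,0.17,0.013,0.234,-0.223,0.106,110],[-0.034,0.17,0.013,0.234,-0.223,0.106,110],[-0.034,0.17,0.013,0.234,-0.223,0.106,110],[-0.034,0.17,0.013,0.234,-0.223,0.106,110],[-0.034,0.17,0.013,0.234,-0.223,0.106,110],[-0.034,0.17,0.013,0.234,-0.223,0.106,110],[-0.034,0.17,0.013,0.234,-0.223,0.106,110],[-0.034,0.17,0.013,0.234,-0.223,0.106,110],[-0.034,0.17,0.013,0.234,-0.223,0.106,110]]"; python3 - <<'E'
from plan import *
where(MS,HS)
im,d,cal=shot('wrist','w6.png'); s=status.observe(); A=R.from_rotvec(s['eef_rot']).as_matrix()
for r in cams.regions_of('sheet_mid','wrist')[:1]:
    C,n,L=piece(r,cal,d); print('in tool',np.round(A.T@(C-s['tcp_pos']),4),np.round(A.T@L,3))
seq([((-.022,.030),.28),((-.045,.025),.28)],MS,HS)
E
```

```text
clock: 9.15
tcp_pos: [0.6357, -0.2738, 0.1022]
eef_rot: [-0.02, 1.294, 0.031]
wrist_force: [-0.1, 0.0, 0.1]
opening: 0.0614
mid in tray [ 35.3  -1.7 116.6] nose bottom [-21.6  -1.4  97.3] tilt 0.276 yaw -0.004
t 9.15 tcp [ 0.6357 -0.2738  0.1022] tool x [ 0.273  0.012 -0.962] y [-0.034  0.999  0.003] F [-0.09  0.03  0.12] T [0.012 0.293 0.005] op 0.0614 j [-0.58  0.23  0.02  1.13  0.16 -0.59]
0.55 [318. 249.] 64653 C [ 0.6095 -0.2746  0.1173] sz [118.7  61.8] n [-0.266 -0.009  0.964] yaw 0.037 slope 0.27
in tool [-0.0201 -0.0006 -0.0221] [0.009 0.001 1.   ]
(-0.022, 0.03) 0.28 -> [ 0.6352 -0.272   0.0352] [-0.001, 0.0, 0.0, 0.067, 0.0005, -0.0209]
(-0.045, 0.025) 0.28 -> [ 0.6122 -0.2729  0.0302] [-0.001, 0.0, 0.0, 0.0655, 0.0004, -0.0443]
```

View pics/w6.png

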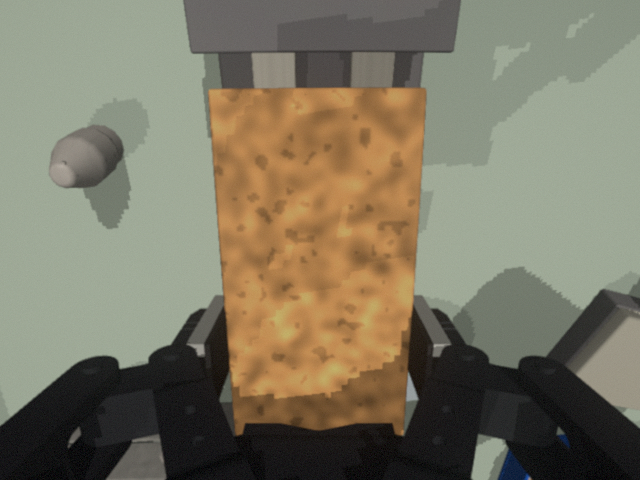

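The picture shows the cork (cols 209-427) under the hood front (cols 187-460), centred within about 2 mm. The arm sits 1.7 mm to the -y side, which agrees. Next I lower the nose in front of the hood and then move it under.

```bash
sed -i 's/^MS=.*/MS=[-.0195,0,-.0205]; HS=.003/' plan.py; python3 -m handwheel "[[0,0,0,0.02,0.001,-0.006,110],[0,0,0,0.045,0.001,-0.014,110],[0,0,0,0.06,0.001,-0.019,110],[0,0,0,0.066,0.001,-0.021,110],[0,0,0,0.066,0.001,-0.021,110],[0,0,0,0.066,0.001,-0.021,110]]"; python3 - <<'E'
from plan import *
where(MS,HS)
seq([((-.035,.028),.28),((-.048,.024),.28),((-.052,.0235),.14),((-.052,.0225),0.02)],MS,HS)
E
```

```text
clock: 9.75
tcp_pos: [0.6352, -0.2715, 0.0379]
eef_rot: [-0.025, 1.289, 0.031]
wrist_force: [-0.0, 0.7, -0.2]
opening: 0.0613
mid in tray [34.1  0.1 50.9] nose bottom [-22.7   0.1  31.3] tilt 0.282 yaw -0.001
t 9.75 tcp [ 0.6352 -0.2715  0.0379] tool x [ 0.278  0.009 -0.961] y [-0.037  0.999 -0.001] F [-0.02  0.67 -0.24] T [-0.014  0.298 -0.027] op 0.0613 j [-0.57  0.26 -0.08  0.99  0.16 -0.59]
(-0.035, 0.028) 0.28 -> [ 0.6229 -0.272   0.0344] [-0.001, 0.002, 0.001, -0.0001, -0.0, -0.0128]
(-0.048, 0.024) 0.28 -> [ 0.6099 -0.2725  0.0304] [-0.001, 0.002, 0.001, 0.0001, -0.0, -0.0264]
(-0.052, 0.0235) 0.14 -> [ 0.606  -0.2727  0.0184] [-0.001, 0.142, 0.001, 0.0106, -0.0, -0.0335]
(-0.052, 0.0225) 0.02 -> [ 0.6048 -0.2727  0.0076] [-0.001, 0.262, 0.001, 0.0206, -0.0, -0.0377]
```

```bash
python3 -m handwheel "[[0,0,0,0,0,-0.007,110],[0,0,0,0,0,-0.013,110],[0,0,0,0,0,-0.02,110],[0,0,0,0,0,-0.026,110],[0,0.05,0,0.004,0,-0.029,110],[0,0.1,0,0.008,0,-0.032,110],[0,0.142,0,0.011,0,-0.0335,110],[0,0.142,0,0.011,0,-0.0335,110],[0,0.142,0,0.011,0,-0.0335,110]]"; python3 - <<'E'
from plan import *
where(MS,HS)
seq([((-.052,.0225),0.06),((-.052,.0220),0.0)],MS,HS)
E
```

```text
clock: 10.5
tcp_pos: [0.6062, -0.2726, 0.0178]
eef_rot: [-0.027, 1.43, 0.03]
wrist_force: [0.3, -0.8, -0.5]
opening: 0.0612
mid in tray [ 7.1  0.1 34.2] nose bottom [-51.8   0.1  22.8] tilt 0.14 yaw -0.001
t 10.5 tcp [ 0.6062 -0.2726  0.0178] tool x [ 0.14   0.005 -0.99 ] y [-0.037  0.999 -0.001] F [ 0.25 -0.79 -0.55] T [-0.017  0.159  0.025] op 0.0612 j [-0.56  0.33 -0.01  1.11  0.08 -0.59]
(-0.052, 0.0225) 0.06 -> [ 0.6053 -0.2727  0.0109] [-0.001, 0.08, 0.001, 0.0067, -0.0, -0.0018]
(-0.052, 0.022) 0.0 -> [ 0.6045 -0.2727  0.0055] [-0.001, 0.14, 0.001, 0.0119, -0.0, -0.0034]
```

```bash
python3 -m handwheel "[[0,0.04,0,0.003,0,-0.001,110],[0,0.08,0,0.0065,0,-0.002,110],[0,0.12,0,0.01,0,-0.003,110],[0,0.14,0,0.012,0,-0.0034,110],[0,0.14,0,0.012,0,-0.0034,110],[0,0.14,0,0.012,0,-0.0034,110]]"; python3 - <<'E'
from plan import *
where(MS,HS)
seq([((-.052,.0210),0.0),((-.058,.0210),0.0)],MS,HS)
E
```

```text
clock: 11.0
tcp_pos: [0.6044, -0.273, 0.0145]
eef_rot: [-0.032, 1.568, 0.028]
wrist_force: [-12.8, 5.6, 28.8]
opening: 0.0616
mid in tray [ 7.9 -0.3 33.9] nose bottom [-52.1  -0.3  30.7] tilt 0.003 yaw 0.0
t 11.0 tcp [ 0.6044 -0.273   0.0145] tool x [ 0.003 -0.002 -1.   ] y [-0.038  0.999 -0.002] F [-12.79   5.61  28.75] T [1.602 2.689 0.235] op 0.0616 j [-0.53  0.46  0.15  1.26 -0.   -0.56]
(-0.052, 0.021) 0.0 -> [ 0.6045 -0.2727  0.0045] [0.0, 0.003, 0.002, 0.01, 0.0003, 0.0]
(-0.058, 0.021) 0.0 -> [ 0.5985 -0.2729  0.0045] [0.0, 0.003, 0.002, 0.0099, 0.0003, -0.006]
```

The fingertips have landed on the first insert, not the cork. The insert is 66 mm wide, the cork 62 mm, and the tips stick out about 11 mm below it. So the cork must be held with the tips flush with its underside. I'll back out, put it back in its bay and regrip higher.

```bash
python3 -m handwheel "[[0,-0.01,0,-0.008,0,0,110],[0,-0.05,0,-0.012,0,0.002,110],[0,-0.05,0,-0.012,0,0.002,110]]"; python3 - <<'E'
from plan import *
where(MS,HS)
seq([((-.048,.03),.28),((-.022,.034),.28),((-.020,.11),.28)],MS,HS)
E
```

```text
clock: 11.25
tcp_pos: [0.607, -0.274, 0.0296]
eef_rot: [-0.032, 1.512, 0.026]
wrist_force: [-0.3, -0.2, -0.1]
opening: 0.0612
mid in tray [ 9.4 -1.3 47.8] nose bottom [-50.4  -1.3  41.3] tilt 0.058 yaw -0.001
t 11.25 tcp [ 0.607  -0.274   0.0296] tool x [ 0.059 -0.003 -0.998] y [-0.037  0.999 -0.005] F [-0.27 -0.22 -0.07] T [-0.004  0.032  0.028] op 0.0612 j [-0.54  0.4   0.1   1.23  0.03 -0.57]
(-0.048, 0.03) 0.28 -> [ 0.6099 -0.2725  0.0364] [-0.0, -0.222, 0.005, -0.0066, 0.0014, 0.0033]
(-0.022, 0.034) 0.28 -> [ 0.6359 -0.2715  0.0404] [-0.0, -0.222, 0.005, -0.0091, 0.0014, 0.0295]
(-0.02, 0.11) 0.28 -> [ 0.6379 -0.2714  0.1164] [-0.0, -0.222, 0.005, -0.0849, 0.001, 0.036]
```

```bash
python3 -m handwheel "[[0,-0.11,0,-0.004,0.001,0.002,110],[0,-0.222,0.005,-0.0066,0.001,0.0035,110],[0,-0.222,0.005,-0.0075,0.001,0.015,110],[0,-0.222,0.005,-0.009,0.001,0.0295,110],[0,-0.222,0.005,-0.009,0.001,0.0295,110],[0,-0.222,0.005,-0.03,0.001,0.031,110],[0,-0.222,0.005,-0.07,0.001,0.035,110],[0,-0.222,0.005,-0.11,0.001,0.036,110],[0,-0.222,0.005,-0.14,0.001,0.036,110],[0,-0.222,0.005,-0.14,0.001,0.036,110],[0,-0.222,0.005,-0.14,0.001,0.036,110]]"; python3 - <<'E'
from plan import *
where(MS,HS)
im,d,cal=shot('wrist','w7.png'); s=status.observe(); A=R.from_rotvec(s['eef_rot']).as_matrix()
for r in cams.regions_of('sheet_mid','wrist')[:1]:
    C,n,L=piece(r,cal,d); print('in tool',np.round(A.T@(C-s['tcp_pos']),4),np.round(A.T@n,3),np.round(A.T@L,3))
Rw=Rt(.11,.56)
row([.42,-.05,.27],Rw)
row(np.array([.5559,.2,.0768])-Rw[:,0]*.09,Rw)
E
```

```text
clock: 12.17
tcp_pos: [0.6366, -0.2729, 0.1763]
eef_rot: [-0.028, 1.284, 0.029]
wrist_force: [-0.3, -0.0, -0.7]
opening: 0.0612
mid in tray [ 35.4  -1.3 189.2] nose bottom [-21.3  -1.4 169.4] tilt 0.287 yaw 0.001
t 12.17 tcp [ 0.6366 -0.2729  0.1763] tool x [ 0.283  0.006 -0.959] y [-0.038  0.999 -0.005] F [-0.35 -0.03 -0.69] T [-0.047  0.346  0.007] op 0.0612 j [-0.57  0.2   0.13  1.26  0.16 -0.59]
0.94 [319. 246.] 64497 C [ 0.6103 -0.2736  0.1912] sz [118.5  61.9] n [-0.276 -0.003  0.961] yaw 0.046 slope 0.28
in tool [-0.0246 -0.0008 -0.0187] [-1.     0.005  0.002] [0.002 0.008 1.   ]
row [-0.0664, -0.281, 0.029] [-0.1522, 0.2292, -0.1702] rows>= 8
row [-0.0664, -0.281, 0.029] [-0.0128, 0.4704, -0.1087] rows>= 12
```

```bash
python3 -m handwheel "[[-0.066,-0.281,0.029,-0.07,0.47,-0.109,110],[-0.066,-0.281,0.029,-0.07,0.47,-0.109,110],[-0.066,-0.281,0.029,-0.07,0.47,-0.109,110],[-0.066,-0.281,0.029,-0.07,0.47,-0.109,110],[-0.066,-0.281,0.029,-0.07,0.47,-0.109,110],[-0.066,-0.281,0.029,-0.07,0.47,-0.109,110],[-0.066,-0.281,0.029,-0.07,0.47,-0.109,110],[-0.066,-0.281,0.029,-0.07,0.47,-0.109,110],[-0.066,-0.281,0.029,-0.07,0.47,-0.109,110],[-0.066,-0.281,0.029,-0.07,0.47,-0.109,110],[-0.066,-0.281,0.029,-0.07,0.47,-0.109,110],[-0.066,-0.281,0.029,-0.07,0.47,-0.109,110]]"
python3 -m handwheel "[[0,0,0,0,0,0,110],[0,0,0,0,0,0,110]]"; python3 - <<'E'
from plan import *
st(); Rw=Rt(.11,.56); T=np.array([.5559,.2,.0768]); L=Rw[:,2]
row(T-Rw[:,0]*.03+.002*L,Rw); row(T+.002*L,Rw)
im,d,cal=shot('wrist','w8.png'); s=status.observe(); A=R.from_rotvec(s['eef_rot']).as_matrix()
for r in cams.regions_of('sheet_mid','wrist')[:1]:
    C,n,L=piece(r,cal,d); print('in tool',np.round(A.T@(C-s['tcp_pos']),4),np.round(A.T@n,3),np.round(A.T@L,3))
E
```

```text
clock: 13.27
tcp_pos: [0.4899, 0.1951, 0.2048]
eef_rot: [-0.056, 1.014, 0.1]
wrist_force: [0.7, 0.2, -0.9]
opening: 0.0614
clock: 13.43
tcp_pos: [0.4872, 0.1975, 0.2012]
eef_rot: [-0.061, 1.019, 0.105]
wrist_force: [0.1, -0.8, -0.8]
opening: 0.061
t 13.43 tcp [0.4872 0.1975 0.2012] tool x [ 0.52   0.059 -0.852] y [-0.116  0.993 -0.002] F [ 0.07 -0.75 -0.83] T [-0.174  0.63   0.035] op 0.061 j [ 0.32 -0.54 -0.56  1.01 -0.11  0.18]
row [0.0065, -0.0097, -0.0016] [0.1119, -0.0052, -0.0049] rows>= 3
row [0.0065, -0.0097, -0.0016] [0.1419, -0.0053, -0.0047] rows>= 4
0.84 [320. 245.] 64765 C [0.4579 0.1943 0.2088] sz [119.1  62. ] n [-0.514 -0.056  0.856] yaw 0.127 slope 0.543
in tool [-0.0221  0.002  -0.0218] [-1.     0.     0.007] [0.007 0.011 1.   ]
```

```bash
python3 -m handwheel "[[0.006,-0.01,-0.002,0.04,-0.005,-0.005,110],[0.006,-0.01,-0.002,0.08,-0.005,-0.005,110],[0.006,-0.01,-0.002,0.105,-0.005,-0.005,110],[0.006,-0.01,-0.002,0.12,-0.005,-0.005,110],[0.006,-0.01,-0.002,0.13,-0.005,-0.005,110],[0.006,-0.01,-0.002,0.136,-0.005,-0.005,110],[0.006,-0.01,-0.002,0.136,-0.005,-0.005,110],[0.006,-0.01,-0.002,0.136,-0.005,-0.005,110]]"; python3 - <<'E'
from plan import *
st(); Rw=Rt(.11,.56); T=np.array([.5559,.2,.0768]); L=Rw[:,2]
row(T+.002*L,Rw)
E
```

```text
clock: 14.2
tcp_pos: [0.5567, 0.1957, 0.0842]
eef_rot: [-0.052, 1.007, 0.093]
wrist_force: [-0.4, 0.1, -0.7]
opening: 0.0609
t 14.2 tcp [0.5567 0.1957 0.0842] tool x [ 0.531  0.054 -0.846] y [-0.102  0.995 -0.001] F [-0.39  0.11 -0.67] T [-0.025  0.512  0.04 ] op 0.0609 j [ 0.27 -0.31 -0.65  0.68 -0.09  0.14]
row [-0.0062, 0.0025, 0.0047] [0.0061, 0.0043, -0.0023] rows>= 1
```

```bash
python3 -m handwheel "[[-0.006,0.002,0.005,0.002,0.004,-0.002,110],[-0.006,0.002,0.005,0.005,0.004,-0.002,110],[-0.006,0.002,0.005,0.0065,0.004,-0.002,110],[-0.006,0.002,0.005,0.0065,0.004,-0.002,110],[-0.006,0.002,0.005,0.0065,0.004,-0.002,110]]"; python3 -c "
from plan import *
st()"
```

```text
clock: 14.62
tcp_pos: [0.5585, 0.2003, 0.0786]
eef_rot: [-0.055, 1.008, 0.101]
wrist_force: [0.3, 0.3, 0.7]
opening: 0.0611
t 14.62 tcp [0.5585 0.2003 0.0786] tool x [ 0.53   0.059 -0.846] y [-0.11   0.994  0.001] F [0.28 0.26 0.65] T [-0.013  0.448 -0.033] op 0.0611 j [ 0.28 -0.3  -0.65  0.66 -0.09  0.14]
```

```bash
python3 -m handwheel "[[0,0,0,0.001,0,-0.0005,110],[0,0,0,0.0022,0,-0.001,110],[0,0,0,0.0022,0,-0.001,110]]"; python3 -c "
from plan import *
st()"; python3 -m handwheel "[[0,0,0,0,0,0,66],[0,0,0,0,0,0,55],[0,0,0,0,0,0,30],[0,0,0,0,0,0,0],[0,0,0,0,0,0,0],[0,0,0,0,0,0,0]]" 20
python3 -m handwheel "[[0,0,0,-0.01,0,0,0],[0,0,0,-0.03,0,0,0],[0,0,0,-0.05,0,0,0],[0,0,0,-0.05,0,0,0],[0,0,0,-0.05,0,0,0],[0,0,0,-0.05,0,0,0]]"; python3 - <<'E'
from plan import *
st(); im,d,cal=shot('wrist','w9.png')
for r in cams.regions_of('sheet_mid','wrist')[:1]:
    C,n,L=piece(r,cal,d)
    Rw=Rt(.11,.56); P=C+.003*Rw[:,0]+.018*L; T=P+.0075*Rw[:,0]; print(T); row(T,Rw)
E
```

```text
clock: 14.87
tcp_pos: [0.5587, 0.2003, 0.0785]
eef_rot: [-0.056, 1.007, 0.101]
wrist_force: [-14.9, -4.3, 13.9]
opening: 0.0613
t 14.87 tcp [0.5587 0.2003 0.0785] tool x [ 0.53   0.059 -0.846] y [-0.11   0.994 -0.   ] F [-14.91  -4.31  13.87] T [-0.307  1.485 -0.166] op 0.0613 j [ 0.28 -0.3  -0.65  0.66 -0.09  0.14]
clock: 15.37
tcp_pos: [0.5584, 0.2002, 0.0779]
eef_rot: [-0.056, 1.008, 0.101]
wrist_force: [-0.3, 0.2, 0.2]
opening: 0.0854
clock: 15.87
tcp_pos: [0.5319, 0.1973, 0.1201]
eef_rot: [-0.056, 1.008, 0.101]
wrist_force: [0.2, 0.0, -0.7]
opening: 0.0853
t 15.87 tcp [0.5319 0.1973 0.1201] tool x [ 0.53   0.059 -0.846] y [-0.11   0.994 -0.   ] F [ 0.15  0.03 -0.74] T [-0.116  0.571 -0.006] op 0.0853 j [ 0.29 -0.41 -0.65  0.78 -0.1   0.15]
0.88 [318. 220.] 36723 C [0.5269 0.1972 0.0843] sz [119.4  61.8] n [-0.528 -0.059  0.847] yaw 0.12 slope 0.56
[0.54756458 0.19963125 0.08498091]
row [0.0005, -0.0004, 0.0004] [0.0372, 0.0008, -0.0039] rows>= 1
```

Cork back in its bay. Regripping now with the fingertips flush with its underside.

```bash
python3 -m handwheel "[[0,0,0,0.02,0.001,-0.004,0],[0,0,0,0.032,0.001,-0.004,0],[0,0,0,0.037,0.001,-0.004,0],[0,0,0,0.037,0.001,-0.004,0],[0,0,0,0.037,0.001,-0.004,0],[0,0,0,0.037,0.001,-0.004,40],[0,0,0,0.037,0.001,-0.004,70],[0,0,0,0.037,0.001,-0.004,110],[0,0,0,0.037,0.001,-0.004,110],[0,0,0,0.037,0.001,-0.004,110],[0,0,0,0.037,0.001,-0.004,110]]" 30;  python3 - <<'E'
from plan import *
st(); s=status.observe(); A=R.from_rotvec(s['eef_rot']).as_matrix(); Rw=Rt(.11,.56)
print(np.round(A.T@(np.array([.5269,.1968,.0843])+.003*Rw[:,0]-s['tcp_pos']),4))
shot('wrist','w10.png')
E
python3 -m handwheel "[[0,0,0,-0.002,0,0,110],[0,0,0,-0.006,0,0,110],[0,0,0,-0.015,0,0,110],[0,0,0,-0.015,0,0,110]]"; python3 - <<'E'
from plan import *
st(); s=status.observe(); A=R.from_rotvec(s['eef_rot']).as_matrix(); im,d,cal=shot('wrist','w11.png')
for r in cams.regions_of('sheet_mid','wrist')[:1]:
    C,n,L=piece(r,cal,d); print('in tool',np.round(A.T@(C-s['tcp_pos']),4),np.round(A.T@n,3),np.round(A.T@L,3))
E
```

```text
clock: 16.88
tcp_pos: [0.5479, 0.2, 0.0867]
eef_rot: [-0.056, 1.008, 0.101]
wrist_force: [-4.7, -1.3, 6.5]
opening: 0.0609
t 16.88 tcp [0.5479 0.2    0.0867] tool x [ 0.529  0.058 -0.846] y [-0.11   0.994 -0.   ] F [-4.73 -1.32  6.52] T [-0.181  0.775 -0.024] op 0.0609 j [ 0.29 -0.34 -0.66  0.69 -0.09  0.15]
[-0.0063 -0.0008 -0.0193]
clock: 17.27
tcp_pos: [0.54, 0.1994, 0.1009]
eef_rot: [-0.056, 1.007, 0.101]
wrist_force: [0.3, 0.1, -0.2]
opening: 0.0607
t 17.27 tcp [0.54   0.1994 0.1009] tool x [ 0.531  0.059 -0.846] y [-0.11   0.994 -0.   ] F [ 0.3   0.14 -0.21] T [-0.065  0.485 -0.023] op 0.0607 j [ 0.29 -0.37 -0.66  0.73 -0.1   0.15]
0.77 [320. 245.] 55556 C [0.5192 0.1974 0.0986] sz [120.   62.1] n [-0.53  -0.06   0.846] yaw 0.125 slope 0.563
in tool [-0.0092  0.0004 -0.019 ] [-1.    -0.001  0.   ] [0.    0.012 1.   ]
```

View pics/w11.png

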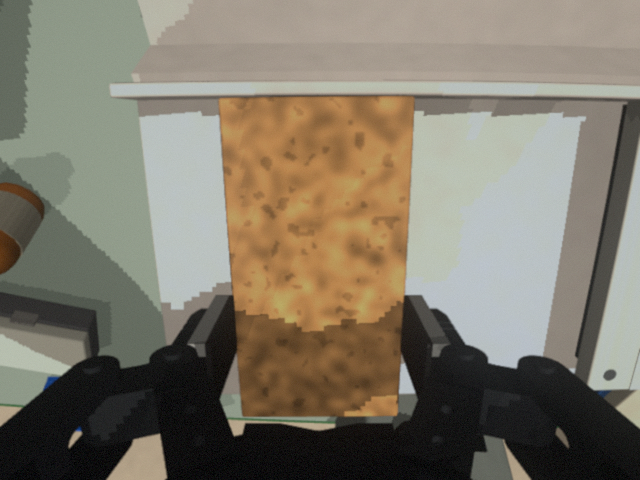

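```bash
sed -i 's/^MS=.*/MS=[-.0062,.0003,-.019]; HS=.003/' plan.py; python3 - <<'E'
from plan import *
s=status.observe(); A=R.from_rotvec(s['eef_rot']).as_matrix()
row([.50,.19,.20],Rt(.11,.56))
seq([((-.020,.15),.28)],MS,HS)
E
```

```text
row [0.0005, 0.0027, -0.0001] [-0.1063, -0.0048, 0.0187] rows>= 3
(-0.02, 0.15) 0.28 -> [ 0.6328 -0.2719  0.1688] [0.066, 0.283, -0.03, -0.0366, -0.4786, 0.0705]
```

```bash
python3 -m handwheel "[[0,0,0,-0.03,0,0,110],[0,0,0,-0.07,0,0,110],[0,0,0,-0.1,0,0.02,110],[0.066,0.283,-0.03,-0.037,-0.479,0.07,110],[0.066,0.283,-0.03,-0.037,-0.479,0.07,110],[0.066,0.283,-0.03,-0.037,-0.479,0.07,110],[0.066,0.283,-0.03,-0.037,-0.479,0.07,110],[0.066,0.283,-0.03,-0.037,-0.479,0.07,110],[0.066,0.283,-0.03,-0.037,-0.479,0.07,110],[0.066,0.283,-0.03,-0.037,-0.479,0.07,110],[0.066,0.283,-0.03,-0.037,-0.479,0.07,110],[0.066,0.283,-0.03,-0.037,-0.479,0.07,110]]"; python3 - <<'E'
from plan import *
where(MS,HS); seq([((-.020,.15),.28),((-.022,.032),.28)],MS,HS)
E
```

```text
clock: 18.37
tcp_pos: [0.6031, -0.1681, 0.1743]
eef_rot: [-0.025, 1.291, 0.032]
wrist_force: [0.9, 0.1, 0.2]
opening: 0.0605
mid in tray [ 11.1 104.9 175. ] nose bottom [-45.7 104.9 155.6] tilt 0.28 yaw -0.0
t 18.37 tcp [ 0.6031 -0.1681  0.1743] tool x [ 0.276  0.01  -0.961] y [-0.038  0.999 -0.   ] F [0.93 0.13 0.21] T [0.034 0.269 0.079] op 0.0605 j [-0.44  0.02 -0.07  1.23  0.13 -0.47]
(-0.02, 0.15) 0.28 -> [ 0.6328 -0.2719  0.1688] [-0.0, -0.0, 0.001, 0.0125, -0.1049, 0.0232]
(-0.022, 0.032) 0.28 -> [ 0.6308 -0.272   0.0508] [-0.0, -0.0, 0.001, 0.1254, -0.1048, -0.0113]
```

```bash
python3 -m handwheel "[[0,0,0,0.004,-0.04,0.01,110],[0,0,0,0.008,-0.08,0.02,110],[0,0,0,0.0125,-0.105,0.023,110],[0,0,0,0.0125,-0.105,0.023,110],[0,0,0,0.04,-0.105,0.015,110],[0,0,0,0.075,-0.105,0.004,110],[0,0,0,0.1,-0.105,-0.004,110],[0,0,0,0.118,-0.105,-0.009,110],[0,0,0,0.125,-0.105,-0.011,110],[0,0,0,0.125,-0.105,-0.011,110],[0,0,0,0.125,-0.105,-0.011,110]]"; python3 - <<'E'
from plan import *
where(MS,HS); seq([((-.035,.029),.28),((-.048,.025),.28),((-.052,.0245),.14),((-.052,.0235),.04)],MS,HS)
E
```

```text
clock: 19.28
tcp_pos: [0.6313, -0.2719, 0.0516]
eef_rot: [-0.025, 1.291, 0.032]
wrist_force: [0.5, 0.0, 0.3]
opening: 0.0606
mid in tray [35.3  0.1 52.3] nose bottom [-21.5   0.1  32.9] tilt 0.28 yaw 0.0
t 19.28 tcp [ 0.6313 -0.2719  0.0516] tool x [ 0.276  0.01  -0.961] y [-0.038  0.999 -0.   ] F [0.47 0.05 0.3 ] T [-0.059  0.255 -0.014] op 0.0606 j [-0.58  0.24 -0.07  1.02  0.16 -0.6 ]
(-0.035, 0.029) 0.28 -> [ 0.6178 -0.2725  0.0478] [0.0, 0.0, 0.0, -0.0, -0.0001, -0.014]
(-0.048, 0.025) 0.28 -> [ 0.6048 -0.273   0.0438] [0.0, 0.0, 0.0, 0.0002, -0.0001, -0.0276]
(-0.052, 0.0245) 0.14 -> [ 0.6027 -0.2731  0.0324] [0.0, 0.14, 0.0, 0.0106, -0.0001, -0.0328]
(-0.052, 0.0235) 0.04 -> [ 0.6031 -0.2731  0.0235] [0.0, 0.24, 0.0, 0.0193, -0.0001, -0.0349]
```

```bash
python3 -m handwheel "[[0,0,0,0,0,-0.007,110],[0,0,0,0,0,-0.014,110],[0,0,0,0,0,-0.021,110],[0,0,0,0,0,-0.0276,110],[0,0.05,0,0.004,0,-0.0295,110],[0,0.1,0,0.0075,0,-0.0315,110],[0,0.14,0,0.0105,0,-0.0328,110],[0,0.19,0,0.015,0,-0.034,110],[0,0.24,0,0.0193,0,-0.035,110],[0,0.24,0,0.0193,0,-0.035,110],[0,0.24,0,0.0193,0,-0.035,110]]"; python3 - <<'E'
from plan import *
where(MS,HS); seq([((-.052,.0215),0.0),((-.058,.0215),0.0)],MS,HS)
E
```

```text
clock: 20.2
tcp_pos: [0.603, -0.2729, 0.0229]
eef_rot: [-0.03, 1.53, 0.031]
wrist_force: [-0.5, 0.2, 0.4]
opening: 0.0609
mid in tray [ 7.7  0.2 28.4] nose bottom [-52.1   0.1  23. ] tilt 0.04 yaw 0.001
t 20.2 tcp [ 0.603  -0.2729  0.0229] tool x [ 0.04   0.002 -0.999] y [-0.039  0.999  0.   ] F [-0.55  0.21  0.36] T [-0.008  0.003  0.03 ] op 0.0609 j [-0.54  0.41  0.11  1.24  0.02 -0.57]
(-0.052, 0.0215) 0.0 -> [ 0.603  -0.2731  0.0183] [0.001, 0.04, -0.0, 0.0046, -0.0002, -0.0002]
(-0.058, 0.0215) 0.0 -> [ 0.597  -0.2733  0.0183] [0.001, 0.04, -0.0, 0.0044, -0.0002, -0.0062]
```

```bash
python3 -m handwheel "[[0,0.02,0,0.002,0,0,110],[0,0.04,0,0.0044,0,0,110],[0,0.04,0,0.0044,0,0,110],[0,0.04,0,0.0044,0,-0.001,110],[0,0.04,0,0.0044,0,-0.002,110],[0,0.04,0,0.0044,0,-0.003,110],[0,0.04,0,0.0044,0,-0.003,110]]"; python3 -c "
from plan import *
where(MS,HS)"
```

```text
clock: 20.78
tcp_pos: [0.5998, -0.2731, 0.0186]
eef_rot: [-0.03, 1.57, 0.03]
wrist_force: [-0.5, -0.0, -0.8]
opening: 0.0603
mid in tray [ 4.8  0.1 24.8] nose bottom [-55.2   0.1  21.8] tilt 0.0 yaw 0.0
t 20.78 tcp [ 0.5998 -0.2731  0.0186] tool x [ 0.  0. -1.] y [-0.038  0.999  0.   ] F [-0.53 -0.05 -0.75] T [-0.014 -0.044 -0.029] op 0.0603 j [-0.53  0.45  0.15  1.27  0.   -0.57]
```

```bash
python3 -m handwheel "[[0,0,0,0,0,-0.0005,110],[0,0,0,0,0,-0.001,110],[0,0,0,0,0,-0.0015,110],[0,0,0,0,0,-0.002,110],[0,0,0,0,0,-0.0025,110]]" 20; python3 -c "
from plan import *
where(MS,HS)"
```

```text
clock: 21.2
tcp_pos: [0.5972, -0.2731, 0.0186]
eef_rot: [-0.03, 1.57, 0.03]
wrist_force: [-0.1, 0.2, -0.8]
opening: 0.0605
mid in tray [ 2.3  0.1 24.8] nose bottom [-57.7   0.1  21.8] tilt 0.0 yaw 0.0
t 21.2 tcp [ 0.5972 -0.2731  0.0186] tool x [ 0.  0. -1.] y [-0.038  0.999  0.   ] F [-0.13  0.16 -0.78] T [ 0.04   0.009 -0.011] op 0.0605 j [-0.53  0.44  0.14  1.27  0.   -0.57]
```

Continuing in 0.4 mm steps, with force checks between short calls.

```bash
python3 -m handwheel "[[0,0,0,0,0,-0.0004,110],[0,0,0,0,0,-0.0008,110],[0,0,0,0,0,-0.0012,110]]" | tail -2;  python3 -m handwheel "[[0,0,0,0,0,-0.0004,110],[0,0,0,0,0,-0.0008,110]]"|tail -2; python3 -c "
from plan import *
where(MS,HS)"
```

```text
wrist_force: [-0.1, 0.3, -0.6]
opening: 0.0607
wrist_force: [1.3, -0.5, 0.3]
opening: 0.0604
mid in tray [ 0.2  0.1 24.8] nose bottom [-59.8   0.1  21.8] tilt 0.0 yaw 0.0
t 21.62 tcp [ 0.5952 -0.2732  0.0186] tool x [ 0.  0. -1.] y [-0.038  0.999 -0.   ] F [ 1.32 -0.46  0.27] T [-0.005 -0.197 -0.057] op 0.0604 j [-0.53  0.44  0.13  1.27  0.   -0.57]
```

```bash
python3 -m handwheel "[[0,0,0,0,0,-0.0003,110],[0,0,0,0,0,-0.0006,110]]" | tail -2; python3 -c "
from plan import *
where(MS,HS)"
```

```text
wrist_force: [1.5, 0.3, -0.0]
opening: 0.061
mid in tray [ 0.2  0.1 25. ] nose bottom [-59.8   0.1  21.9] tilt 0.002 yaw 0.0
t 21.78 tcp [ 0.5952 -0.2733  0.0188] tool x [ 0.002  0.    -1.   ] y [-0.038  0.999 -0.   ] F [ 1.55  0.34 -0.04] T [ 0.061 -0.396 -0.091] op 0.061 j [-0.53  0.43  0.13  1.27  0.   -0.57]
```

```bash
python3 -m handwheel "[[0,0,0,0,0,-0.0005,110],[0,0,0,0,0,-0.001,110],[0,0,0,0,0,-0.001,110]]" | tail -2; python3 -c "
from plan import *
where(MS,HS)"
```

```text
wrist_force: [3.0, -0.5, -0.5]
opening: 0.0605
mid in tray [ 0.2  0.1 25.4] nose bottom [-59.8   0.   22.1] tilt 0.004 yaw 0.0
t 22.03 tcp [ 0.5952 -0.2733  0.0193] tool x [ 0.004 -0.    -1.   ] y [-0.038  0.999 -0.   ] F [ 3.05 -0.54 -0.49] T [ 0.149 -0.706 -0.181] op 0.0605 j [-0.53  0.43  0.13  1.26  0.   -0.57]
```

Stop felt at tray x of about -59.8 mm (3 N), which agrees with the first insert's front end. Now lowering gently until the cork bears on the first insert.

```bash
python3 -m handwheel "[[0,0.004,0,0.0006,0,-0.0002,110],[0,0.004,0,0.0012,0,-0.0002,110],[0,0.004,0,0.0012,0,-0.0002,110]]" | tail -2;python3 -m handwheel "[[0,0,0,0.0004,0,0,110],[0,0,0,0.0008,0,0,110]]" | tail -2; python3 -c "
from plan import *
where(MS,HS)"
```

```text
wrist_force: [3.0, 0.7, 0.9]
opening: 0.0605
wrist_force: [2.2, -0.4, 0.4]
opening: 0.0605
mid in tray [ 0.2 -0.  23.6] nose bottom [-59.8  -0.1  20.6] tilt 0.0 yaw 0.001
t 22.45 tcp [ 0.5952 -0.2734  0.0174] tool x [ 0. -0. -1.] y [-0.039  0.999 -0.   ] F [ 2.22 -0.38  0.42] T [ 0.002 -0.329 -0.077] op 0.0605 j [-0.53  0.44  0.13  1.27 -0.   -0.57]
```

```bash
python3 -m handwheel "[[0,0,0,0.0004,0,-0.0002,110],[0,0,0,0.0007,0,-0.0003,110]]" | tail -2;python3 -m handwheel "[[0,0,0,0.0003,0,0,110],[0,0,0,0.0006,0,-0.0002,110]]" | tail -2; python3 -c "
from plan import *
where(MS,HS)"
```

```text
wrist_force: [2.0, 0.2, 0.9]
opening: 0.0611
wrist_force: [2.2, 0.9, 2.2]
opening: 0.061
mid in tray [ 0.2 -0.2 22.7] nose bottom [-59.8  -0.3  19.6] tilt 0.001 yaw 0.001
t 22.78 tcp [ 0.5952 -0.2736  0.0166] tool x [ 0.001 -0.001 -1.   ] y [-0.039  0.999 -0.001] F [2.18 0.94 2.22] T [ 0.123 -0.425 -0.013] op 0.061 j [-0.53  0.44  0.13  1.26  0.   -0.57]
```

```bash
python3 -m handwheel "[[0,0,0,0,0,0,68],[0,0,0,0,0,0,60],[0,0,0,0,0,0,40],[0,0,0,0,0,0,10],[0,0,0,0,0,0,0],[0,0,0,0,0,0,0]]" 20; python3 -m handwheel "[[0,0,0,-0.008,0,0.001,0],[0,0,0,-0.03,0,0.006,0],[0,0,0,-0.06,0,0.01,0],[0,0,0,-0.1,0,-0.02,0],[0,0,0,-0.13,0,-0.05,0],[0,0,0,-0.15,0,-0.05,0],[0,0,0,-0.15,0,-0.05,0],[0,0,0,-0.15,0,-0.05,0]]"; cat > chk.py <<'E'
from plan import *
def chk(name,zlo,zhi,f):
    st(); im,d,cal=shot('wrist',f)
    v,u=np.nonzero((d>0)); X=pts(cal,d,np.c_[u,v]); c,s=np.cos(YAW),np.sin(YAW); q=X-O
    a=np.c_[c*q[:,0]+s*q[:,1],-s*q[:,0]+c*q[:,1],X[:,2]]*1e3
    k=(abs(a[:,1])<38)&(a[:,0]>-26)&(a[:,0]<90)&(a[:,2]>zlo)&(a[:,2]<zhi); b=a[k]
    print('n',k.sum(),'x',np.percentile(b[:,0],[1,99.5]).round(1),'y',np.percentile(b[:,1],[.5,99.5]).round(1),'z med',np.median(b[:,2]).round(2))
    G=np.c_[b[:,:2],np.ones(len(b))]; cf=np.linalg.lstsq(G,b[:,2],rcond=None)[0]; print('tilt x,y',cf.round(4))
    e=np.array([(y,b[abs(b[:,1]-y)<1.5,0].max()) for y in range(-28,29,4)]); print('front edge',np.polyfit(e[:,0],e[:,1],1).round(3))
    for sg in(1,-1):
        e=np.array([(x,np.percentile(sg*b[abs(b[:,0]-x)<2.5,1],99)) for x in range(-15,56,5) if (abs(b[:,0]-x)<2.5).any()]); print('side',sg,np.polyfit(e[:,0],e[:,1],1).round(3))
    h=(a[:,2]>62)&(a[:,2]<68)&(abs(a[:,1])<60)&(abs(a[:,0]+50)<40); print('hood',np.percentile(a[h,0],[1,99]).round(1),np.percentile(a[h,1],[1,99]).round(1))
E
python3 -c "
from chk import *
chk('sheet',22,31,'w12.png')"
```

```text
clock: 23.28
tcp_pos: [0.5949, -0.2736, 0.0164]
eef_rot: [-0.031, 1.57, 0.03]
wrist_force: [-0.6, 0.1, -0.1]
opening: 0.0857
clock: 23.95
tcp_pos: [0.5461, -0.2765, 0.1703]
eef_rot: [-0.033, 1.564, 0.026]
wrist_force: [-0.2, 0.3, -0.0]
opening: 0.0854
t 23.95 tcp [ 0.5461 -0.2765  0.1703] tool x [ 0.007 -0.004 -1.   ] y [-0.038  0.999 -0.005] F [-0.17  0.27 -0.05] T [-0.02  -0.007 -0.003] op 0.0854 j [-0.58  0.26  0.22  1.52 -0.   -0.62]
n 7527 x [-16.2  59.9] y [-30.9  30.5] z med 25.17
tilt x,y [-2.00000e-04 -1.10000e-03  2.51853e+01]
front edge [-0.187 69.927]
side 1 [2.0000e-03 3.0113e+01]
side -1 [-6.0000e-03  3.0627e+01]
hood [-75.2 -28.8] [-46.2  45.7]
```

View pics/w12.png

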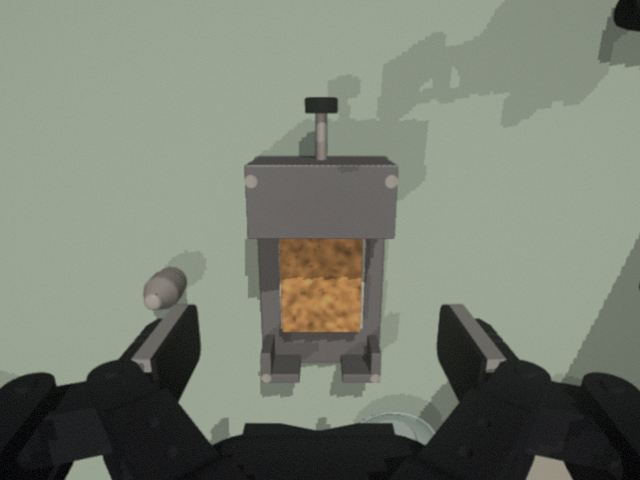

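The cork at (322,285) lies flat and square. Its front edge is at x = 59.9 mm, |y| offset is under 0.5 mm and tilt under 0.002 rad. Next is the insert.

```bash
python3 -c "
from plan import *
Rw=Rt(.11,.56); C=np.array([.5074,.345,.0873]); T=C+.018*Rw[:,2]+.015*Rw[:,0]; print(T)
row([.46,.08,.25],Rt(.05,.45)); row(T-.1*Rw[:,0],Rw)"
```

```text
[0.53047806 0.34754887 0.08415252]
row [-0.011, -0.4466, 0.005] [-0.0832, 0.3587, -0.0715] rows>= 9
row [-0.0691, -0.5565, 0.0225] [-0.0026, 0.6197, -0.0441] rows>= 15
```

```bash
python3 -m handwheel "[[-0.011,-0.447,0.005,-0.083,0.359,-0.072,0],[-0.011,-0.447,0.005,-0.083,0.359,-0.072,0],[-0.011,-0.447,0.005,-0.083,0.359,-0.072,0],[-0.011,-0.447,0.005,-0.083,0.359,-0.072,0],[-0.011,-0.447,0.005,-0.083,0.359,-0.072,0],[-0.011,-0.447,0.005,-0.083,0.359,-0.072,0],[-0.069,-0.557,0.022,-0.04,0.62,-0.044,0],[-0.069,-0.557,0.022,-0.04,0.62,-0.044,0],[-0.069,-0.557,0.022,-0.04,0.62,-0.044,0],[-0.069,-0.557,0.022,-0.04,0.62,-0.044,0],[-0.069,-0.557,0.022,-0.04,0.62,-0.044,0],[-0.069,-0.557,0.022,-0.04,0.62,-0.044,0]]"; python3 -c "
from plan import *
st(); Rw=Rt(.11,.56); row([.5305-.0528,.3475-.0058,.0842+.0847],Rw)"
```

```text
clock: 25.0
tcp_pos: [0.482, 0.1937, 0.2091]
eef_rot: [-0.057, 1.01, 0.1]
wrist_force: [1.4, 0.0, 0.1]
opening: 0.0853
t 25.0 tcp [0.482  0.1937 0.2091] tool x [ 0.527  0.058 -0.848] y [-0.11   0.994 -0.001] F [1.36 0.05 0.08] T [-0.072  0.452 -0.04 ] op 0.0853 j [ 0.32 -0.57 -0.57  1.02 -0.11  0.18]
row [0.0008, -0.0007, 0.0005] [0.0403, 0.1476, -0.011] rows>= 4
```

```bash
python3 -m handwheel "[[0,0,0,0.01,0.04,-0.003,0],[0,0,0,0.02,0.08,-0.006,0],[0,0,0,0.03,0.12,-0.009,0],[0,0,0,0.04,0.148,-0.011,0],[0,0,0,0.04,0.148,-0.011,0],[0,0,0,0.04,0.148,-0.011,0]]"; python3 - <<'E'
from plan import *
st(); im,d,cal=shot('wrist','w13.png'); Rw=Rt(.11,.56)
for r in cams.regions_of('insert_mid','wrist')[:2]:
    C,n,L=piece(r,cal,d); T=C+.018*Rw[:,2]+.015*Rw[:,0]; print(T); row(T,Rw)
E
```

```text
clock: 25.5
tcp_pos: [0.4754, 0.3429, 0.1648]
eef_rot: [-0.063, 1.016, 0.102]
wrist_force: [0.5, -0.2, 0.2]
opening: 0.0856
t 25.5 tcp [0.4754 0.3429 0.1648] tool x [ 0.522  0.056 -0.851] y [-0.114  0.993 -0.005] F [ 0.5  -0.16  0.18] T [-0.157  0.538 -0.012] op 0.0856 j [ 0.66 -0.28 -0.45  0.92 -0.28  0.47]
0.87 [337. 215.] 16979 C [0.508  0.3459 0.0878] sz [119.3  65.4] n [-0.527 -0.059  0.848] yaw 0.116 slope 0.559
[0.53110417 0.34848872 0.08464883]
row [0.0018, -0.0029, 0.002] [0.0993, 0.0013, 0.0024] rows>= 3
```

```bash
python3 -m handwheel "[[0,0,0,0.03,0.001,0.002,0],[0.002,-0.003,0.002,0.06,0.001,0.002,0],[0.002,-0.003,0.002,0.08,0.001,0.002,0],[0.002,-0.003,0.002,0.085,0.001,0.002,0],[0.002,-0.003,0.002,0.085,0.001,0.002,0]]"; python3 -c "
from plan import *
st(); Rw=Rt(.11,.56); row([.5308,.3480,.0844],Rw)"
```

```text
clock: 26.02
tcp_pos: [0.5229, 0.3449, 0.0945]
eef_rot: [-0.056, 1.013, 0.097]
wrist_force: [-0.5, -0.4, 0.5]
opening: 0.0852
t 26.02 tcp [0.5229 0.3449 0.0945] tool x [ 0.526  0.055 -0.849] y [-0.107  0.994 -0.002] F [-0.53 -0.37  0.47] T [-0.055  0.546  0.007] op 0.0852 j [ 0.6  -0.15 -0.49  0.73 -0.26  0.43]
row [-0.0017, -0.0031, 0.0031] [0.0129, 0.0023, 0.0016] rows>= 1
```

```bash
python3 -m handwheel "[[-0.002,-0.003,0.003,0.007,0.002,0.0015,0],[-0.002,-0.003,0.003,0.0125,0.002,0.0015,0],[-0.002,-0.003,0.003,0.0125,0.002,0.0015,0],[-0.002,-0.003,0.003,0.0125,0.002,0.0015,30],[-0.002,-0.003,0.003,0.0125,0.002,0.0015,55],[-0.002,-0.003,0.003,0.0125,0.002,0.0015,100],[-0.002,-0.003,0.003,0.0125,0.002,0.0015,100],[-0.002,-0.003,0.003,0.0125,0.002,0.0015,100],[-0.002,-0.003,0.003,0.0125,0.002,0.0015,100]]" 50; python3 - <<'E'
from plan import *
st(); s=status.observe(); A=R.from_rotvec(s['eef_rot']).as_matrix(); Rw=Rt(.11,.56)
print(np.round(A.T@(np.array([.5077,.3455,.0876])+.005*Rw[:,0]-s['tcp_pos']),4))
E
python3 -m handwheel "[[0,0,0,-0.002,0,0,100],[0,0,0,-0.006,0,0,100],[0,0,0,-0.02,0,0,100],[0,0,0,-0.02,0,0,100],[0,0,0,-0.02,0,0,100]]"; python3 - <<'E'
from plan import *
st(); s=status.observe(); A=R.from_rotvec(s['eef_rot']).as_matrix(); im,d,cal=shot('wrist','w14.png')
for r in cams.regions_of('insert_mid','wrist')[:1]:
    C,n,L=piece(r,cal,d); print('in tool',np.round(A.T@(C-s['tcp_pos']),4),np.round(A.T@n,3),np.round(A.T@L,3))
E
```

```text
clock: 26.77
tcp_pos: [0.5306, 0.3481, 0.0863]
eef_rot: [-0.056, 1.008, 0.101]
wrist_force: [-5.1, -2.3, 6.5]
opening: 0.0648
t 26.77 tcp [0.5306 0.3481 0.0863] tool x [ 0.529  0.059 -0.847] y [-0.11   0.994  0.   ] F [-5.11 -2.28  6.54] T [-0.317  0.889 -0.126] op 0.0648 j [ 0.6  -0.13 -0.49  0.7  -0.25  0.42]
[-0.0084 -0.0001 -0.0188]
clock: 27.18
tcp_pos: [0.5203, 0.3474, 0.1039]
eef_rot: [-0.055, 1.007, 0.102]
wrist_force: [0.9, -0.6, -1.7]
opening: 0.0645
t 27.18 tcp [0.5203 0.3474 0.1039] tool x [ 0.53   0.06  -0.846] y [-0.111  0.994  0.001] F [ 0.88 -0.63 -1.74] T [-0.031  0.655  0.034] op 0.0645 j [ 0.61 -0.16 -0.48  0.74 -0.26  0.43]
0.98 [281. 243.] 47813 C [0.4977 0.3451 0.1052] sz [120.3  65.7] n [-0.529 -0.061  0.847] yaw 0.114 slope 0.561
in tool [-0.0132  0.0002 -0.0185] [-1.    -0.001  0.001] [0.001 0.003 1.   ]
```

View pics/w14.png

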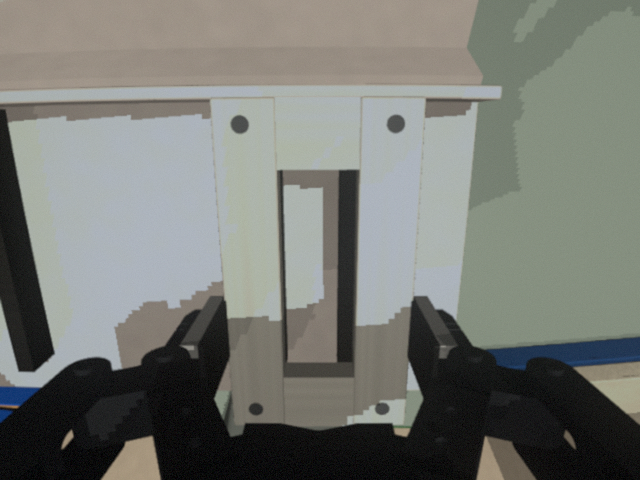

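The insert is held squarely by both pads at (215,345) and (430,345). Carrying it to the tray.

```bash
echo "MI=[-.0083,.0001,-.0187]; HI=.005" >> plan.py; python3 -m handwheel "[[0,0,0,-0.03,0,0,100],[0,0,0,-0.07,0,0,100],[0,0,0,-0.11,0,0,100],[0,0,0,-0.11,-0.04,0,100],[0,0,0,-0.11,-0.08,0,100],[0,0,0,-0.11,-0.12,0,100],[0,0,0,-0.11,-0.16,0,100],[0,0,0,-0.11,-0.16,0,100]]"; python3 - <<'E'
from plan import *
where(MI,HI); seq([((-.020,.15),.28)],MI,HI)
E
```

```text
clock: 27.95
tcp_pos: [0.4803, 0.1736, 0.1948]
eef_rot: [-0.054, 1.01, 0.088]
wrist_force: [1.7, 0.5, -1.1]
opening: 0.0645
mid in tray [-98.8 449.5 191.9] nose bottom [-146.9  446.5  155.8] tilt 0.56 yaw 0.063
t 27.95 tcp [0.4803 0.1736 0.1948] tool x [ 0.529  0.049 -0.847] y [-0.098  0.995 -0.004] F [ 1.67  0.54 -1.08] T [-0.008  0.558 -0.013] op 0.0645 j [ 0.28 -0.6  -0.62  1.   -0.1   0.15]
(-0.02, 0.15) 0.28 -> [ 0.6325 -0.2718  0.1686] [0.057, 0.28, -0.021, 0.0811, -0.458, 0.0763]
```

```bash
python3 -m handwheel "[[0.057,0.28,-0.021,0.081,-0.458,0.076,100],[0.057,0.28,-0.021,0.081,-0.458,0.076,100],[0.057,0.28,-0.021,0.081,-0.458,0.076,100],[0.057,0.28,-0.021,0.081,-0.458,0.076,100],[0.057,0.28,-0.021,0.081,-0.458,0.076,100],[0.057,0.28,-0.021,0.081,-0.458,0.076,100],[0.057,0.28,-0.021,0.081,-0.458,0.076,100],[0.057,0.28,-0.021,0.081,-0.458,0.076,100],[0.057,0.28,-0.021,0.081,-0.458,0.076,100],[0.057,0.28,-0.021,0.081,-0.458,0.076,100],[0.057,0.28,-0.021,0.081,-0.458,0.076,100],[0.057,0.28,-0.021,0.081,-0.458,0.076,100]]"; python3 - <<'E'
from plan import *
where(MI,HI); seq([((-.020,.15),.28),((-.022,.040),.28)],MI,HI)
E
```

```text
clock: 28.95
tcp_pos: [0.6327, -0.2772, 0.1661]
eef_rot: [-0.024, 1.292, 0.027]
wrist_force: [0.5, 0.5, -0.9]
opening: 0.0642
mid in tray [ 36.3  -5.3 169. ] nose bottom [-20.   -5.1 147.6] tilt 0.279 yaw -0.004
t 28.95 tcp [ 0.6327 -0.2772  0.1661] tool x [ 0.275  0.007 -0.961] y [-0.034  0.999 -0.002] F [ 0.51  0.46 -0.87] T [-0.049  0.362  0.063] op 0.0642 j [-0.58  0.21  0.11  1.25  0.16 -0.6 ]
(-0.02, 0.15) 0.28 -> [ 0.6325 -0.2718  0.1686] [-0.004, -0.001, 0.003, -0.0024, 0.0054, 0.0007]
(-0.022, 0.04) 0.28 -> [ 0.6305 -0.2718  0.0586] [-0.004, -0.001, 0.003, 0.1028, 0.0057, -0.0315]
```

```bash
python3 -m handwheel "[[-0.004,0,0.003,0.01,0.005,-0.003,100],[-0.004,0,0.003,0.035,0.005,-0.011,100],[-0.004,0,0.003,0.065,0.005,-0.02,100],[-0.004,0,0.003,0.085,0.005,-0.026,100],[-0.004,0,0.003,0.098,0.005,-0.03,100],[-0.004,0,0.003,0.103,0.0055,-0.0315,100],[-0.004,0,0.003,0.103,0.0055,-0.0315,100],[-0.004,0,0.003,0.103,0.0055,-0.0315,100]]"; python3 - <<'E'
from plan import *
where(MI,HI); seq([((-.035,.036),.28),((-.048,.032),.28),((-.052,.0305),.14),((-.052,.0295),.04)],MI,HI)
E
```

```text
clock: 29.62
tcp_pos: [0.6307, -0.2715, 0.0583]
eef_rot: [-0.025, 1.292, 0.033]
wrist_force: [0.4, -0.4, -1.4]
opening: 0.0643
mid in tray [34.5  0.3 61.1] nose bottom [-21.8   0.3  39.8] tilt 0.279 yaw 0.001
t 29.62 tcp [ 0.6307 -0.2715  0.0583] tool x [ 0.275  0.01  -0.961] y [-0.039  0.999 -0.   ] F [ 0.39 -0.42 -1.44] T [-0.026  0.347 -0.015] op 0.0643 j [-0.58  0.24 -0.06  1.04  0.16 -0.6 ]
(-0.035, 0.036) 0.28 -> [ 0.6175 -0.2723  0.0546] [0.001, -0.001, -0.0, -0.0001, -0.0003, -0.0137]
(-0.048, 0.032) 0.28 -> [ 0.6045 -0.2728  0.0506] [0.001, -0.001, -0.0, 0.0002, -0.0003, -0.0273]
(-0.052, 0.0305) 0.14 -> [ 0.6024 -0.2729  0.0382] [0.001, 0.139, 0.0, 0.0115, -0.0003, -0.0328]
(-0.052, 0.0295) 0.04 -> [ 0.6028 -0.2729  0.0293] [0.001, 0.239, 0.0, 0.0201, -0.0003, -0.0349]
```

```bash
python3 -m handwheel "[[0,0,0,0,0,-0.007,100],[0,0,0,0,0,-0.014,100],[0,0,0,0,0,-0.021,100],[0,0,0,0,0,-0.0273,100],[0,0.05,0,0.0045,0,-0.0295,100],[0,0.1,0,0.0085,0,-0.0315,100],[0,0.14,0,0.0115,0,-0.0328,100],[0,0.19,0,0.016,0,-0.034,100],[0,0.24,0,0.02,0,-0.035,100],[0,0.24,0,0.02,0,-0.035,100],[0,0.24,0,0.02,0,-0.035,100]]"; python3 - <<'E'
from plan import *
where(MI,HI); seq([((-.052,.0275),0.0),((-.058,.0275),0.0)],MI,HI)
E
```

```text
clock: 30.53
tcp_pos: [0.6026, -0.2725, 0.029]
eef_rot: [-0.03, 1.532, 0.031]
wrist_force: [-0.4, 0.1, -0.9]
opening: 0.0646
mid in tray [ 7.7  0.3 36.6] nose bottom [-52.1   0.3  29.2] tilt 0.039 yaw 0.001
t 30.53 tcp [ 0.6026 -0.2725  0.029 ] tool x [ 0.039  0.002 -0.999] y [-0.039  0.999  0.   ] F [-0.37  0.05 -0.92] T [-0.014 -0.037 -0.018] op 0.0646 j [-0.54  0.41  0.12  1.25  0.02 -0.58]
(-0.052, 0.0275) 0.0 -> [ 0.6027 -0.2729  0.0242] [0.001, 0.039, -0.0, 0.0048, -0.0003, -0.0002]
(-0.058, 0.0275) 0.0 -> [ 0.5967 -0.2731  0.0242] [0.001, 0.039, -0.0, 0.0046, -0.0003, -0.0062]
```

```bash
python3 -m handwheel "[[0,0.02,0,0.002,0,0,100],[0,0.039,0,0.0046,0,-0.0005,100],[0,0.039,0,0.0046,0,-0.001,100],[0,0.039,0,0.0046,0,-0.002,100],[0,0.039,0,0.0046,0,-0.003,100],[0,0.039,0,0.0046,0,-0.0037,100],[0,0.039,0,0.0046,0,-0.0044,100],[0,0.039,0,0.0046,0,-0.005,100],[0,0.039,0,0.0046,0,-0.005,100]]"; python3 -c "
from plan import *
where(MI,HI)"
```

```text
clock: 31.28
tcp_pos: [0.5976, -0.2728, 0.0243]
eef_rot: [-0.03, 1.571, 0.031]
wrist_force: [-0.6, -0.4, -0.8]
opening: 0.0641
mid in tray [ 3.   0.3 32.6] nose bottom [-57.    0.2  27.6] tilt 0.0 yaw 0.001
t 31.28 tcp [ 0.5976 -0.2728  0.0243] tool x [ 0.  0. -1.] y [-0.039  0.999  0.   ] F [-0.64 -0.44 -0.83] T [ 0.032 -0.081  0.005] op 0.0641 j [-0.53  0.44  0.15  1.28  0.   -0.57]
```

```bash
python3 -m handwheel "[[0,0,0,0,0,-0.0005,100],[0,0,0,0,0,-0.001,100],[0,0,0,0,0,-0.0015,100]]" | tail -2;  python3 -m handwheel "[[0,0,0,0,0,-0.0004,100],[0,0,0,0,0,-0.0008,100]]"|tail -2; python3 -c "
from plan import *
where(MI,HI)"
```

```text
wrist_force: [-1.0, 0.4, -1.0]
opening: 0.0642
wrist_force: [-0.4, 0.9, -1.7]
opening: 0.0644
mid in tray [ 0.6  0.3 32.6] nose bottom [-59.4   0.2  27.6] tilt 0.0 yaw 0.001
t 31.7 tcp [ 0.5953 -0.2729  0.0243] tool x [ 0.  0. -1.] y [-0.039  0.999  0.   ] F [-0.41  0.92 -1.73] T [-0.017 -0.05  -0.023] op 0.0644 j [-0.53  0.43  0.14  1.28  0.   -0.57]
```

```bash
for i in 1 2; do python3 -m handwheel "[[0,0,0,0,0,-0.0003,100],[0,0,0,0,0,-0.0006,100]]" 30| grep force; done;  python3 -c "
from plan import *
where(MI,HI)"
```

```text
wrist_force: [0.7, 0.1, -2.1]
wrist_force: [1.1, -0.4, -0.1]
mid in tray [-0.   0.3 32.8] nose bottom [-60.    0.2  27.7] tilt 0.001 yaw 0.001
t 32.03 tcp [ 0.5946 -0.2729  0.0245] tool x [ 0.001  0.    -1.   ] y [-0.039  0.999  0.   ] F [ 1.1  -0.35 -0.14] T [ 0.    -0.327 -0.073] op 0.0644 j [-0.53  0.43  0.14  1.28  0.   -0.57]
```

Contact is starting (Ty -0.33). Pushing a little more.

```bash
python3 -m handwheel "[[0,0,0,0,0,-0.0005,100],[0,0,0,0,0,-0.001,100],[0,0,0,0,0,-0.001,100]]" | grep force; python3 -c "
from plan import *
where(MI,HI)"
```

```text
wrist_force: [3.2, 0.2, -2.4]
mid in tray [-0.1  0.3 33.1] nose bottom [-60.1   0.2  27.9] tilt 0.004 yaw 0.001
t 32.28 tcp [ 0.5946 -0.2729  0.0249] tool x [ 0.004  0.    -1.   ] y [-0.039  0.999  0.   ] F [ 3.2   0.17 -2.37] T [ 0.115 -0.72  -0.127] op 0.0645 j [-0.53  0.43  0.13  1.27  0.   -0.57]
```

```bash
python3 -m handwheel "[[0,0.002,0,0.0002,0,-0.001,100],[0,0.004,0,0.0004,0,-0.0013,100],[0,0.004,0,0.0004,0,-0.0013,100]]" | grep force; python3 -m handwheel "[[0,0,0,0.0006,0,-0.0003,100],[0,0,0,0.0012,0,-0.0003,100]]" | grep force; python3 -c "
from plan import *
where(MI,HI)"
```

```text
wrist_force: [4.5, 0.3, -2.5]
wrist_force: [3.7, 1.2, -0.9]
mid in tray [-0.1  0.3 32.3] nose bottom [-60.    0.2  27.1] tilt 0.003 yaw 0.001
t 32.7 tcp [ 0.5946 -0.2729  0.0241] tool x [ 0.003 -0.    -1.   ] y [-0.039  0.999 -0.   ] F [ 3.68  1.19 -0.89] T [ 0.201 -0.687 -0.155] op 0.0642 j [-0.53  0.43  0.13  1.27  0.   -0.57]
```

```bash
for i in 1 2; do python3 -m handwheel "[[0,0.002,0,0.0005,0,-0.0002,100],[0,0.003,0,0.0008,0,-0.0003,100]]" | grep force; done; python3 -c "
from plan import *
where(MI,HI)"
```

```text
wrist_force: [4.2, 1.2, 0.0]
wrist_force: [4.0, 1.9, 0.7]
mid in tray [-0.1  0.2 31.6] nose bottom [-60.1   0.1  26.7] tilt -0.002 yaw 0.001
t 33.03 tcp [ 0.5946 -0.2729  0.0232] tool x [-0.002 -0.    -1.   ] y [-0.039  0.999 -0.   ] F [4.03 1.86 0.69] T [ 0.282 -0.686 -0.188] op 0.064 j [-0.53  0.43  0.14  1.28 -0.   -0.57]
```

```bash
for i in 1 2; do python3 -m handwheel "[[0,-0.001,0,0.0003,0,0,100],[0,-0.002,0,0.0006,0,0,100]]" | grep force; done; python3 -c "
from plan import *
where(MI,HI)"
```

```text
wrist_force: [4.1, 0.3, -0.2]
wrist_force: [2.9, 1.9, 1.2]
mid in tray [-0.  -0.1 30.5] nose bottom [-60.   -0.2  25.4] tilt 0.002 yaw 0.001
t 33.37 tcp [ 0.5947 -0.2733  0.0223] tool x [ 0.002 -0.001 -1.   ] y [-0.039  0.999 -0.001] F [2.87 1.9  1.17] T [ 0.153 -0.595 -0.117] op 0.0642 j [-0.53  0.43  0.13  1.27  0.   -0.57]
```

```bash
python3 -m handwheel "[[0,0,0,0.0003,0,0,100],[0,0,0,0.0003,0,0,58],[0,0,0,0.0003,0,0,50],[0,0,0,0,0,0,30],[0,0,0,0,0,0,0],[0,0,0,0,0,0,0],[0,0,0,0,0,0,0]]" 20; python3 -m handwheel "[[0,0,0,-0.008,0,0,0],[0,0,0,-0.03,0,0.004,0],[0,0,0,-0.06,0,0.006,0],[0,0,0,-0.1,0,-0.02,0],[0,0,0,-0.13,0,-0.05,0],[0,0,0,-0.15,0,-0.05,0],[0,0,0,-0.15,0,-0.05,0],[0,0,0,-0.15,0,-0.05,0],[0,0,0,-0.15,0,-0.05,0]]"; python3 -c "
from chk import *
chk('insert',32,40,'w15.png')"
```

```text
clock: 33.95
tcp_pos: [0.5942, -0.2733, 0.022]
eef_rot: [-0.032, 1.569, 0.03]
wrist_force: [-0.5, 0.3, -0.9]
opening: 0.0856
clock: 34.7
tcp_pos: [0.5442, -0.2752, 0.1723]
eef_rot: [-0.032, 1.569, 0.03]
wrist_force: [1.2, 0.4, -0.5]
opening: 0.0858
t 34.7 tcp [ 0.5442 -0.2752  0.1723] tool x [ 0.002 -0.001 -1.   ] y [-0.039  0.999 -0.001] F [ 1.16  0.37 -0.48] T [ 0.027 -0.01   0.007] op 0.0858 j [-0.58  0.26  0.22  1.53  0.   -0.62]
n 6274 x [-19.   60.6] y [-32.8  32.8] z med 35.18
tilt x,y [ 1.0000e-04 -1.0000e-03  3.5163e+01]
front edge [1.0000e-03 6.8349e+01]
side 1 [-4.0000e-03  3.2511e+01]
side -1 [-4.0000e-03  3.2609e+01]
hood [-75. -29.] [-46.1  45.8]
```

View pics/w15.png

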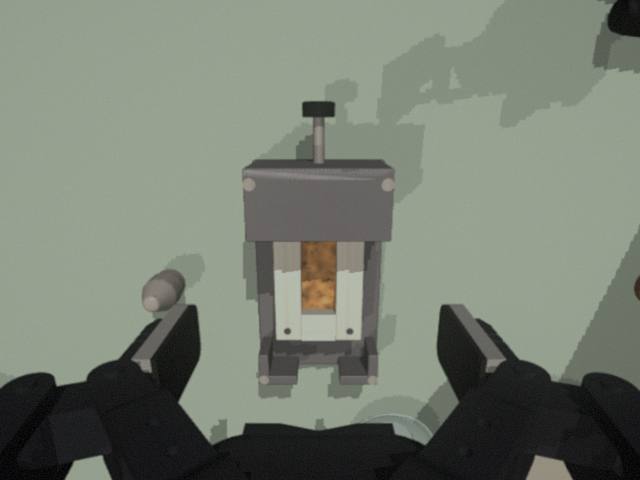

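The insert at (318,290) lies flat and square on the cork. Its front edge is at x = 60.6 mm, it is centred, and its top is at z = 35.2 mm. Handing in.

```bash
python3 -c "
from h import *
print(ticket.hand_in())"
```

```text
the job is handed in; nothing more can be done
None
```

The cork separator and the second insert are both packed in the tray, each pushed home against the end stop and released. I handed the job in at about 35 s of the 72 s; no verdict is reported.

- **First cork attempt:** it failed. I gripped too deep, and the fingertips landed on the wider first insert with about 29 N at the wrist. I took the cork back to its bay and regripped it with the tips nearly flush with its underside. I can't tell how the judge counts that press; the 20 N limit covers contact with the tray and the stop.
- **Pushing home:** I felt the stop at tray x of about -60 mm. The wrist read about 3 N with the cork and 4.5 N with the insert. That position agreed with the first insert's front edge, seen at about +60 mm.

| Last camera check | Cork | Second insert |
|---|---|---|
| Front edge, tray x | 59.9 mm | 60.6 mm |
| Off the middle line | under 0.5 mm | under 0.5 mm |
| Tilt | about 0.001 rad | about 0.001 rad |
| Skew to the tray | under 0.01 rad | under 0.01 rad |
| Top face, z | 25.2 mm (26 expected) | 35.2 mm (36 expected) |

- **Disagreements:** both heights read 0.8 mm low, which is within the cameras' 2 mm calibration error. My line fit to the front edge was spoiled by the tray's corner pieces (it gave about 70 and 68 mm), so the table uses the extent of the points instead.
- **Other things on the counter:** I touched none of them that I know of, but I did not measure their positions again at the end.

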